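Slide a thin steel plate out of a desk stand and lay it on the instrument rest

ROBOT

A 7-joint arm with a two-finger parallel gripper is mounted at the origin on a cart in front of the work surface, level with it; the furniture and walls round the work are solid. World frame = base frame: x ahead of the robot, y to its left, z up, the work surface at z = 0. Lengths are in m, angles in rad, forces in N, time in s.
With the tool pointing down it reaches from about 0.35 to 0.9 m from the base axis. Payload 8.1 kg.
Tool frame: the origin (TCP) lies midway between the tips of the shut fingers; the grasp point (between the pads) lies 19 mm behind it (env.tcp_to_grasp is the distance from the TCP to the grasp point, in m); z points along the fingers, y is the line along which they close (so a half turn about z gives the same grasp; the last joint's range is limited). The gripper opens to 85 mm and grips with 20 to 120 N. Pads are 22 mm wide; open, the fingers measure 114 mm over their backs; the gripper's body (76 mm by 85 mm) begins 54 mm behind the grasp point. The pads swing forward as they close: fully open they stand 13 mm farther back than shut.
Start: joints at [-1.371, 0.434, 0.025, 1.573, -0.012, 1.134, -0.075], TCP at [0.186, 0.597, 0.231] pointing down, gripper open.
Joint ranges: [-2.62, 2.62], [-0.44, 2.09], [-1.27, 1.32], [0.08, 2.57], [-1.32, 4.46], [0.12, 2], [-2.74, 2.74]. Speed limits (rad/s): [2.22, 2.22, 3.01, 3.01, 3.14, 3.14, 3.14].

INTERFACE

Orientations are given as a rotation vector (axis times angle).
In Python, from cell import get_obs, viewer, env gives the robot as it stands.
- The arm moves only by the shell command python3 -m handwheel 'ROWS' [FORCE]. ROWS is JSON, a list of rows, each a list of 7 numbers: the opening in per cent of the stroke, from 0 (shut) to 100 (fully open), then the shift along the world's x, y, z in m, then the turn, a rotation vector about the world's x, y, z in degrees. A call has 1 to 20 rows; each row shifts and turns the commanded pose from where the row before left it; what a row does not reach is not made up. A row lasts 1/12 s, in which the tool goes at most 41.7 mm and 7.16 degrees, less where a joint would pass 70% of its speed; a pose out of reach is approached as far as the arm can. A call is refused whole if a number of a shift passes 0.0417 or a number of a turn 7.16, either way. A call with a gripper value outside its range is refused whole. The fingers move at their own pace and stop on an object; FORCE is the grip in N (left out, the last holds). Time passes only in rows, so rows that do not move let the fingers close. It gives the time, the measured TCP pose, the force, the opening and the grip force at its end, in the units of the state.
- get_obs(): the state, without advancing time (a new reading comes with each control period).
- viewer.read_camera(name): name is "scene" or "top" or "wrist"; returns (picture, depth): 384x512x3 uint8, red, green, blue; 384x512 float32, m along the optical axis (not along the pixel's ray), 0 where there is no reading.
- viewer.camera_model(name): a dict with "fx", "fy", "cx", "cy" (pixels), "R" (3x3) and "t" (3): a world point X has camera coordinates R X + t. Camera axes: x right, y down, z forward; pixel columns grow to the right and rows downward; lengths in m; the calibration is good to about 2 mm. A picture is of the moment at which its call begins: read the wrist's pose just before it. camera_model takes no time and is no camera call; for the wrist camera it gives the pose at the moment of the call.
- env.hand_in(): hands the job in; it is judged then, once.
The state is a dict: "clock": time; "qpos": joint angles; "joint_vel": joint speeds; "joint_efforts": joint torques, N m; "position": TCP position; "tcp_rot": TCP orientation; "force": force on the tool from outside, world axes, zero at the start; "torque": the same for the moment, N m; "grip_width": finger opening in m; "gripper_force": force on a finger pad.
Only numpy, scipy, OpenCV 4.12 (cv2) and the standard library are available. Lean on these libraries where they do the work, as an engineer would, in place of code of your own. Each camera call takes 0.05 s, during which the arm holds its last target. There are 200 camera calls.

TASK

Get the thin steel test plate out from under the upper shelf of the small desk stand: first swing the retaining bar in front of the deck up and over, so that it stays open on its own. Then slide the plate flat towards the front until its near end hangs out about 4 cm past the front edge of the deck, so that it can be taken there, without letting it fall. Pick it up, lay it flat and centred, lengthwise, on the two cross bars of the instrument rest, and let go; do not disturb the gel bottle, case, tin and penlight around the work.

Things in the scene. Friction and masses are not known exactly. Their poses are not given: they have to be found in the camera images.
- stand: White two-tier desk stand, fixed. Origin: at desk level below the middle of its deck's front edge; x runs from front to back, y left. The deck (lower tier) spans x 0 to 222, y +-55 mm, its top 85 mm above the desk; nothing is in front of the edge but the bar. Rails (10 mm high, inner faces y +-37) line it. A bracket and pivot stand at the front left, y 51 to 95 mm, up to 20 mm above the deck.
- deck_edge (a point): Middle of the front edge of the deck, on its top surface (stand axes). Deck slab 12 mm thick.
- shelf_edge (a point): Middle of the front edge of the clear upper shelf, on its underside: 60 mm behind the deck's front edge and 130 mm above the deck. The shelf is 8 mm thick, 124 mm wide and covers the deck from here to the back, on thin posts at stand x 130 and 206, y +-50 mm. The space below it is open to the front. A small carton and a dropper bottle stand on its back part.
- bar (a joint): Retaining bar, aluminium, 185 mm from pivot to end, 14 mm high, 10 mm thick, 60 g, across the front of the deck. Pivots freely about an axis along stand x through stand (-9, 83, 95) mm. 0 = level, blocking the plate (rests there by its weight); grows as its right, free end is lifted up and over to the left; balance about 1.57 (upright), end stop 2.05, where it stays by its weight. Lifts with under 1 N.
- bar_tip (a point): On the bar's centre line, 170 mm from the pivot, 15 mm from its rounded free end. With the bar closed it lies 9 mm ahead of the deck edge and 32 mm beyond the right side of the deck, free all round (underside 88 mm above the desk).
- plate: Thin steel plate 140 x 50 x 3 mm, about 0.15 kg, an 18 mm hole near its far end. Origin: centre of its underside; x lengthwise to the hole end, z up. It lies loose and flat on the deck, lengthwise, near end 63 to 73 mm behind the deck's front edge, under the shelf. A fingertip pressed on it drags it: it slips easier on the deck than under the tip. It tips if over 65 mm overhang or if pressed there.
- plate_near (a point): Middle of the plate's near (front) end, on the underside.
- rest: Steel instrument rest, fixed: base plate 110 x 100 x 6 mm, above it two round bars 8 mm thick along its y axis, at x = +-35 mm, tops 40 mm above the desk, each between two upright pins at y = +-40 mm that rise to 56 mm (72 mm clear between pins). Origin: centre of its underside; x is the direction along which the plate is to lie (either way round).
- rest_mid (a point): Midpoint between the two cross bars, level with their tops: the plate's centre belongs here.
- gel: White gel bottle, 44 mm wide, 85 mm high; bystander. Origin: centre of its underside.
- case: Blue hinged case 56 x 66 x 30 mm; bystander. Origin: centre of its underside.
- tin: Round flat tin, 40 mm wide, 18 mm high; bystander. Origin: centre of its underside.
- light: White penlight 120 mm long, 15 mm thick, lying; bystander. Origin: middle of its underside.
Mind the look-alikes: they are no part of the job. There is more than one size of the rest; the job needs the larger.

How it is judged:
On the way, in this order (a step that is already met when the one before it is completed fails the run):
1. the retaining bar has been swung past upright and stays open (value of joint bar above 1.8 rad), for 0.3 s.
2. the plate lies on the deck with its near end at least 25 mm past the front edge (x of plate_near in the frame of deck_edge below -0.025 m and x of plate in the frame of deck_edge above 0.002 m and z of plate in the frame of deck_edge below 0.006 m and angle between plate's own z axis and vertical below 0.08 rad), for 0.2 s.
At the end, for the whole second after the job is handed in: The retaining bar stands open past upright (over 1.8 rad); the plate lies at rest flat on both cross bars of the rest, lengthwise within 0.25 rad, its centre within 25 mm along and 13 mm across of the rest's middle, released (value of joint bar above 1.8 rad and x of plate in the frame of rest_mid between -0.025 and 0.025 m and y of plate in the frame of rest_mid between -0.013 and 0.013 m and z of plate in the frame of rest_mid between -0.004 and 0.005 m and angle between the x axis of plate and the x axis of rest, either way round below 0.25 rad and angle between plate's own z axis and vertical below 0.06 rad and linear speed of plate below 0.01 m/s); the robot touches nothing.
It fails at once if the plate falls off the deck or rest down to the desk or rest base (height (world z) of plate below 0.026 m).
It fails at once if a bystander is moved by more than 20 mm (distance of any of gel, case, tin, light from where it was at the start of the episode above 0.02 m).
It also fails if it takes over 70 s, if anything falls off the work surface, if the arm or the gripper's body presses on something with over 40 N, if the wrist force passes 120 N, or if a joint passes its speed limit or range.

## Working session

There is one attempt and no reset: what is moved stays moved. The work goes in short steps, Python scripts to look and compute and a shell command to move; the robot and the scene stay as the last step left them, time stands still between calls to the robot, and variables do not carry over. Pictures are saved under pics/ and viewed, at most 10 in all, crops included, and the job is handed in when it is done.

```bash
ls; mkdir -p pics; cat > h.py <<'E'
import numpy as np, cv2
from cell import get_obs, viewer, env
def grab(n,f=None):
    m=viewer.camera_model(n); p,d=viewer.read_camera(n)
    if f: cv2.imwrite('pics/'+f,cv2.cvtColor(p,cv2.COLOR_RGB2BGR))
    return p,d,m
def ray(m,u,v,z):
    R=np.array(m['R']);t=np.array(m['t']);c=-R.T@t
    d=R.T@np.array([(u-m['cx'])/m['fx'],(v-m['cy'])/m['fy'],1])
    return c+d*(z-c[2])/d[2]
def pt(m,d,u,v):
    R=np.array(m['R']);t=np.array(m['t']);Z=d[v,u]
    return R.T@(np.array([(u-m['cx'])/m['fx']*Z,(v-m['cy'])/m['fy']*Z,Z])-t)
E
python3 - <<'E'
from h import *
ims=[]
for n in("scene","top"):
    p,d,m=grab(n,n+'0.png'); np.savez(n+'0.npz',p=p,d=d,**m); print(n,{k:np.round(v,3).tolist() for k,v in m.items()})
    ims.append(p)
o=get_obs();print(o)
E
```

```text
pics
scene {'fx': 404.566, 'fy': 404.566, 'cx': 260.815, 'cy': 195.511, 'R': [[0.62, -0.784, 0.021], [-0.433, -0.365, -0.824], [0.654, 0.502, -0.566]], 't': [-0.338, 0.387, 0.937]}
top {'fx': 468.057, 'fy': 468.057, 'cx': 257.356, 'cy': 184.367, 'R': [[0.028, -1.0, 0.001], [-0.995, -0.028, -0.092], [0.092, 0.002, -0.996]], 't': [0.001, 0.589, 1.284]}
{'clock': 0.1, 'qpos': array([-1.37060182,  0.43513758,  0.02497936,  1.57400754, -0.01158099,
        1.13401261, -0.07509737]), 'joint_vel': array([-0.00012065,  0.00073531,  0.00030485, -0.00253328, -0.00217705,
        0.00023683, -0.00140165]), 'joint_efforts': array([ 3.13238030e-03, -6.71751022e+01,  1.02820124e+00, -3.16900992e+01,
        1.58526463e-02,  7.17397357e-03, -1.02124056e-05]), 'position': array([0.18629118, 0.59611108, 0.23061374]), 'tcp_rot': array([-4.73902811e-01, -3.10557543e+00,  2.22878187e-03]), 'force': array([-0.22121361,  0.61559536, -0.56642125]), 'torque': array([-0.04787513, -0.0228964 ,  0.00835188]), 'gripper_force': 0.0, 'grip_width': 0.08535713639206123}
```

View pics/scene0.png

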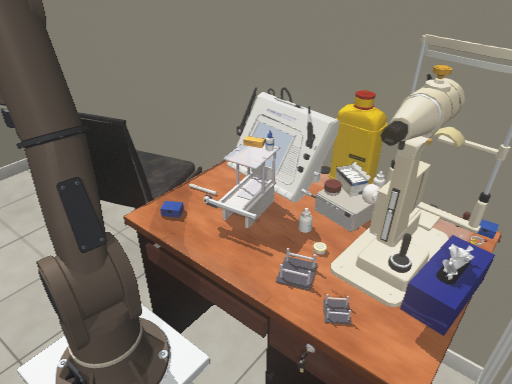

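View pics/top0.png

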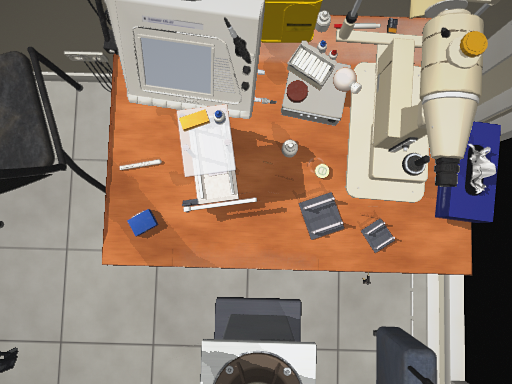

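The top view shows the stand at about (212,165), with its front edge at row ~200 and the bar from (185,204) to (256,200). There are two rests, at (322,216) and (380,235). The gel is at (290,148), tin (322,171), case (143,222) and penlight (140,165). 

Things that could be mistaken for the target: rest (322,216) is the larger and (380,235) the smaller, so I choose the larger. The yellow box at (195,119) and the bottle at (219,115) are only shelf items. Next is one close crop.

```bash
python3 - <<'E'
import cv2,numpy as np
a=cv2.imread('pics/top0.png');b=cv2.imread('pics/scene0.png')
A=cv2.resize(a[95:260,165:405],(800,550),interpolation=cv2.INTER_CUBIC)
B=cv2.resize(b[120:240,190:330],(700,600),interpolation=cv2.INTER_CUBIC)
cv2.imwrite('pics/c1.png',A);cv2.imwrite('pics/c2.png',B)
E
```

```text
(no output)
```

View pics/c1.png

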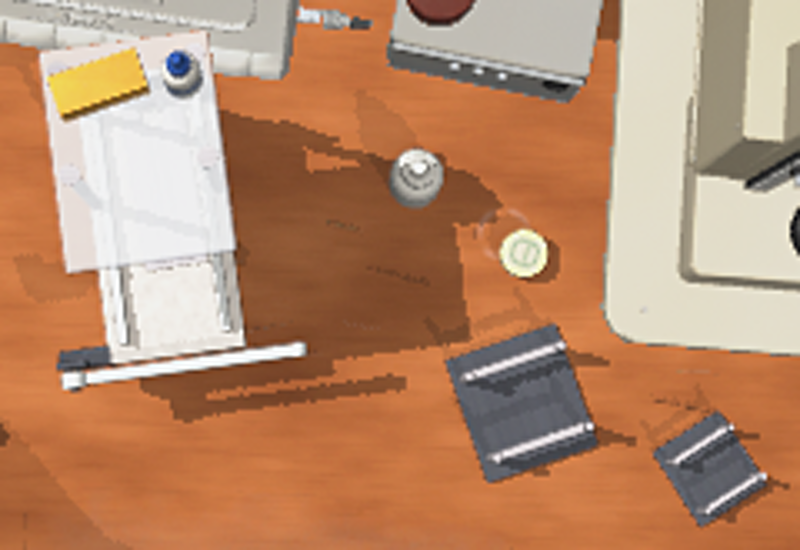

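View pics/c2.png

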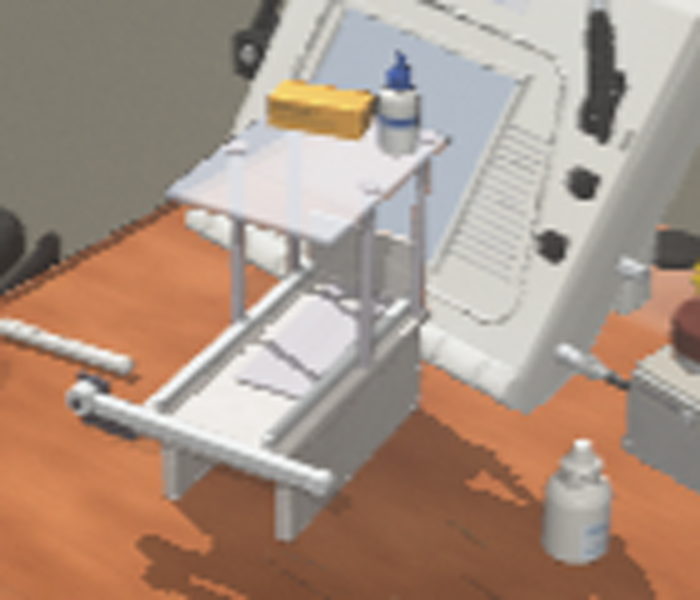

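The crops confirm the larger rest (bars at crop (467,377)–(563,347) and (495,460)–(590,427)). They also show the closed bar and the plate under the shelf, with its near end at c2 (237,380)–(300,397).

```bash
python3 - <<'E'
from h import *
T=dict(np.load('top0.npz'));S=dict(np.load('scene0.npz'))
f=lambda x,y:(165+x/3.3333-.35,95+y/3.3333-.35)
g=lambda x,y:(190+x/5-.4,120+y/5-.4)
def P(n,uv,m,z): print(n,np.round(ray(m,*uv,z),4))
P('deckFL',f(111,360),T,.085);P('deckFR',f(244,347),T,.085)
P('barpiv',f(72,381),T,.102);P('bartip',f(304,349),T,.102)
P('r1a',f(467,377),T,.04);P('r1b',f(563,347),T,.04);P('r2a',f(495,460),T,.04);P('r2b',f(590,427),T,.04)
P('plateL',g(237,382),S,.088);P('plateR',g(300,397),S,.088)
P('shelfFL',f(67,271),T,.223);P('shelfFR',f(235,247),T,.223);P('shelfBL',f(40,52),T,.223);P('shelfBR',f(208,32),T,.223)
P('barpivS',g(85,400),S,.095);P('bartipS',g(320,483),S,.095)
P('gel',f(417,178),T,.08);P('tin',f(523,253),T,.018)
# depth clouds
for nm,M in(('T',T),('S',S)):
    d=M['d'];v,u=np.mgrid[0:384,0:512]
    C=np.stack([(u-M['cx'])/M['fx']*d,(v-M['cy'])/M['fy']*d,d],-1)
    W=(C-M['t'])@M['R'];np.save('W'+nm,W)
    p=M['p'].astype(int)
    # rest bars (bright, z .03-.05), base
    m=(W[...,2]>.03)&(W[...,2]<.05)&(W[...,1]<-.05)&(W[...,0]<.5)&(W[...,1]>-.4)
    n,l,s,c=cv2.connectedComponentsWithStats(m.astype(np.uint8))
    for i in range(1,n):
        if s[i,4]>15:
            q=W[l==i]; e=cv2.fitLine(q[:,:2].astype(np.float32),2,0,.01,.01).ravel();t=(q[:,:2]-e[2:])@e[:2]
            print(nm,'restbar',s[i,4],q.mean(0).round(4),np.degrees(np.arctan2(e[1],e[0])).round(1),(t.max()-t.min()).round(3))
    m=(abs(W[...,2]-.085)<.006)&(W[...,0]<.75)&(abs(W[...,1]-.1)<.12)
    q=W[m][:,:2].astype(np.float32); print(nm,'deck',len(q),cv2.minAreaRect(q),q.min(0),q.max(0))
    m=(abs(W[...,2]-.223)<.006)&(W[...,0]<.85)&(abs(W[...,1]-.1)<.2)
    q=W[m][:,:2].astype(np.float32); print(nm,'shelf',len(q),cv2.minAreaRect(q) if len(q)>3 else 0)
E
```

```text
deckFL [0.5299 0.1745 0.085 ]
deckFR [0.5432 0.0685 0.085 ]
barpiv [0.5116 0.2024 0.102 ]
bartip [0.5419 0.0203 0.102 ]
r1a [ 0.5262 -0.115   0.04  ]
r1b [ 0.5533 -0.1942  0.04  ]
r2a [ 0.4584 -0.1393  0.04  ]
r2b [ 0.4877 -0.2173  0.04  ]
plateL [0.5985 0.1456 0.088 ]
plateR [0.6121 0.1023 0.088 ]
shelfFL [0.5857 0.1909 0.223 ]
shelfFR [0.6064 0.0713 0.223 ]
shelfBL [0.7448 0.2171 0.223 ]
shelfBR [0.763  0.0959 0.223 ]
barpivS [0.5116 0.201  0.095 ]
bartipS [0.541  0.0273 0.095 ]
gel [ 0.6848 -0.0674  0.08  ]
tin [ 0.6337 -0.1628  0.018 ]
T restbar 79 [ 0.4753 -0.1798  0.0408] -69.3 0.071
T deck 1125 ((0.33394765853881836, 0.10368271172046661), (0.5568659901618958, 0.14887449145317078), 10.246459007263184) [ 0.06861935 -0.01891964] [0.6173842  0.21437219]
T shelf 2886 ((0.6745111346244812, 0.1441359966993332), (0.16406448185443878, 0.12424097955226898), 9.34952449798584)
S restbar 101 [ 0.4698 -0.1783  0.0403] -70.1 0.085
S restbar 348 [ 0.0022 -0.0765  0.0409] 4.9 0.123
S deck 803 ((0.3419756293296814, 0.05670329928398132), (0.8381666541099548, 0.17126107215881348), 17.862396240234375) [-0.07621448 -0.01976232] [0.74959505 0.20726365]
S shelf 947 ((0.3315693736076355, 0.05923148989677429), (0.8514017462730408, 0.13311688601970673), 13.920500755310059)
```

```bash
python3 -m handwheel '[[40,0.0209,-0.0331,0.002,0,0,-3.72],[40,0.0209,-0.0331,0.002,0,0,-3.72],[40,0.0209,-0.0331,0.002,0,0,-3.72],[40,0.0209,-0.0331,0.002,0,0,-3.72],[40,0.0209,-0.0331,0.002,0,0,-3.72],[40,0.0209,-0.0331,0.002,0,0,-3.72],[40,0.0209,-0.0331,0.002,0,0,-3.72],[40,0.0209,-0.0331,0.002,0,0,-3.72],[40,0.0209,-0.0331,0.002,0,0,-3.72],[40,0.0209,-0.0331,0.002,0,0,-3.72],[40,0.0209,-0.0331,0.002,0,0,-3.72],[40,0.0209,-0.0331,0.002,0,0,-3.72],[40,0.0209,-0.0331,0.002,0,0,-3.72],[40,0.0209,-0.0331,0.002,0,0,-3.72],[40,0.0209,-0.0331,0.002,0,0,-3.72],[40,0.0209,-0.0331,0.002,0,0,-3.72],[40,0.0209,-0.0331,0.002,0,0,-3.72],[40,0,0,0,0,0,0],[40,0,0,0,0,0,0]]'
python3 - <<'E'
from h import *
from scipy.spatial.transform import Rotation as r
o=get_obs();R=r.from_rotvec(o['tcp_rot']).as_matrix();print(R.round(3),o['position'],o['qpos'].round(2))
p,d,m=grab('wrist','w1.png');np.savez('w1.npz',p=p,d=d,**m)
print(env.tcp_to_grasp)
E
```

```text
clock: 1.68
position: [0.5423, 0.0311, 0.2651]
tcp_rot: [2.037, 2.39, -0.002]
force: [-0.2, -0.1, -0.0]
grip_width: 0.0338
gripper_force: 0.0
[[-0.158  0.987 -0.   ]
 [ 0.987  0.158 -0.001]
 [-0.001 -0.    -1.   ]] [0.54227147 0.03113439 0.26507236] [-0.57  0.29  0.54  1.76 -0.16  1.14  0.18]
0.0187
```

View pics/w1.png

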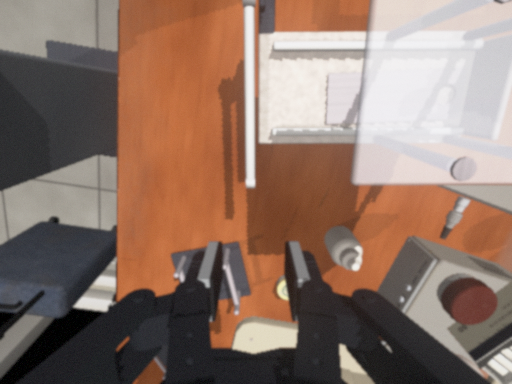

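The wrist view shows the bar vertical at u≈250 with its free end at v≈187. The plate's near end is at u≈327, v 72–125, and the deck's front edge is at u≈260.

```bash
python3 - <<'E'
from h import *
m=dict(np.load('w1.npz'));p=m['p'].astype(int)
def P(n,u,v,z): print(n,np.round(ray(m,u,v,z),4))
P('barend',250,186.5,.1);P('bartop',249.5,10,.102)
P('deckR',260,143,.085);P('deckL',260,34,.085)
P('pl',327,72,.088);P('pr',327,125,.088)
for v in(60,80,90,100,110,120,128): print(v,p[v,320:334].sum(1)//3)
for u in(240,): 
  for v in(100,170):print(p[v,238:266].sum(1)//3)
for u in(335,345):print(u,p[64:132,u].sum(1)//3)
E
```

```text
barend [0.5409 0.0204 0.1   ]
bartop [0.5143 0.1865 0.102 ]
deckR [0.5445 0.067  0.085 ]
deckL [0.5268 0.172  0.085 ]
pl [0.5993 0.1486 0.088 ]
pr [0.6119 0.0977 0.088 ]
60 [228 230 227 220 215 212 212 208 211 224 232 232 234 233]
80 [233 233 233 234 232 225 200 182 198 216 222 224 225 224]
90 [230 229 231 229 222 199 179 187 214 224 225 226 227 225]
100 [232 233 234 233 229 210 188 194 217 223 224 225 225 226]
110 [235 234 233 231 226 211 196 204 220 224 225 225 224 225]
120 [232 233 231 226 206 186 190 215 224 224 227 226 225 223]
128 [220 219 218 219 221 225 227 227 227 224 212 192 189 202]
[ 88  90  90  91  94  98 123 168 208 228 238 241 243 239 232 214 174 128
 104 109 138 181 210 222 224 226 224 225]
[ 80  80  77  80  81  81  96 130 176 213 230 235 236 236 231 216 179 126
  86  81  79  83  80  81  80  78  79  81]
335 [235 235 235 235 235 233 234 230 229 226 225 226 226 227 226 226 224 223
 224 226 228 226 224 222 222 224 225 226 224 224 223 224 225 225 224 225
 226 224 223 221 221 222 225 226 224 225 223 224 224 223 223 225 226 226
 225 227 225 223 218 196 171 168 187 207 214 207 189 180]
345 [233 232 231 230 229 230 227 225 223 223 224 226 226 225 225 226 223 224
 226 226 226 226 223 222 223 223 225 225 225 224 224 224 225 225 224 225
 225 225 222 220 221 222 225 225 224 225 225 224 222 222 220 218 212 208
 199 185 168 159 153 150 148 146 141 139 153 169 177 179]
```

```bash
python3 -m handwheel '[[40,-0.0025,0.004,-0.036,0,0,0],[40,0,0,-0.037,0,0,0],[40,0,0,-0.038,0,0,0],[40,0,0,-0.038,0,0,0],[40,0,0,-0.038,0,0,0],[40,0,0,0,0,0,0],[0,0,0,0,0,0,0],[0,0,0,0,0,0,0],[0,0,0,0,0,0,0],[0,0,0,0,0,0,0],[0,0,0,0,0,0,0],[0,0,0,0,0,0,0]]' 20
```

```text
clock: 2.73
position: [0.5378, 0.0384, 0.0803]
tcp_rot: [-2.03, -2.395, 0.0]
force: [-7.8, -0.0, -1.1]
grip_width: 0.0096
gripper_force: 27.1
```

```bash
python3 - <<'E'
import numpy as np
th=np.linspace(0.02,1.96,17);r=.1655
y=-r*np.cos(th);z=r*np.sin(th)
for a,b in zip(np.diff(y),np.diff(z)):print([0,round(-.1633*a,4),round(.9866*a,4),round(b,4)],end=' ')
E
```

```text
[0, np.float64(-0.0003), np.float64(0.0016), np.float64(0.02)] [0, np.float64(-0.0007), np.float64(0.004), np.float64(0.0196)] [0, np.float64(-0.001), np.float64(0.0063), np.float64(0.019)] [0, np.float64(-0.0014), np.float64(0.0085), np.float64(0.0181)] [0, np.float64(-0.0018), np.float64(0.0106), np.float64(0.0169)] [0, np.float64(-0.0021), np.float64(0.0125), np.float64(0.0155)] [0, np.float64(-0.0024), np.float64(0.0143), np.float64(0.0139)] [0, np.float64(-0.0026), np.float64(0.0159), np.float64(0.012)] [0, np.float64(-0.0028), np.float64(0.0172), np.float64(0.01)] [0, np.float64(-0.003), np.float64(0.0182), np.float64(0.0078)] [0, np.float64(-0.0031), np.float64(0.019), np.float64(0.0055)] [0, np.float64(-0.0032), np.float64(0.0195), np.float64(0.0031)] [0, np.float64(-0.0033), np.float64(0.0198), np.float64(0.0007)] [0, np.float64(-0.0033), np.float64(0.0197), np.float64(-0.0017)] [0, np.float64(-0.0032), np.float64(0.0194), np.float64(-0.0041)] [0, np.float64(-0.0031), np.float64(0.0187), np.float64(-0.0065)]
```

```bash
python3 -m handwheel '[[0,-0.0003,0.0016,0.02,0,0,0],[0,-0.0007,0.004,0.0196,0,0,0],[0,-0.001,0.0063,0.019,0,0,0],[0,-0.0014,0.0085,0.0181,0,0,0],[0,-0.0018,0.0106,0.0169,0,0,0],[0,-0.0021,0.0125,0.0155,0,0,0],[0,-0.0024,0.0143,0.0139,0,0,0],[0,-0.0026,0.0159,0.012,0,0,0],[0,0,0,0,0,0,0]]'
```

```text
clock: 3.48
position: [0.5254, 0.1138, 0.2176]
tcp_rot: [-2.027, -2.399, -0.003]
force: [-8.2, -2.4, 3.0]
grip_width: 0.0093
gripper_force: 31.4
```

```bash
python3 -m handwheel '[[0,-0.0028,0.0172,0.01,0,0,0],[0,-0.003,0.0182,0.0078,0,0,0],[0,-0.0031,0.019,0.0055,0,0,0],[0,-0.0032,0.0195,0.0031,0,0,0],[0,-0.0033,0.0198,0.0007,0,0,0],[0,-0.0033,0.0197,-0.0017,0,0,0],[0,-0.0032,0.0194,-0.0041,0,0,0],[0,-0.0031,0.0187,-0.0065,0,0,0],[0,0,0,0,0,0,0],[40,0,0,0,0,0,0],[40,0,0,0,0,0,0],[40,0,0,0,0,0,0],[40,0,0,0.02,0,0,0],[40,0,0,0.03,0,0,0],[40,0,0,0.03,0,0,0],[40,0,0,0,0,0,0]]'
python3 - <<'E'
from h import *
p,d,m=grab('scene','s2.png')
cv2.imwrite('pics/s2c.png',cv2.resize(cv2.cvtColor(p[60:240,150:350],cv2.COLOR_RGB2BGR),(660,594),interpolation=cv2.INTER_CUBIC))
E
```

```text
clock: 4.82
position: [0.5051, 0.2626, 0.3147]
tcp_rot: [2.033, 2.391, 0.015]
force: [1.5, -0.3, 0.5]
grip_width: 0.0341
gripper_force: 0.0
```

View pics/s2c.png

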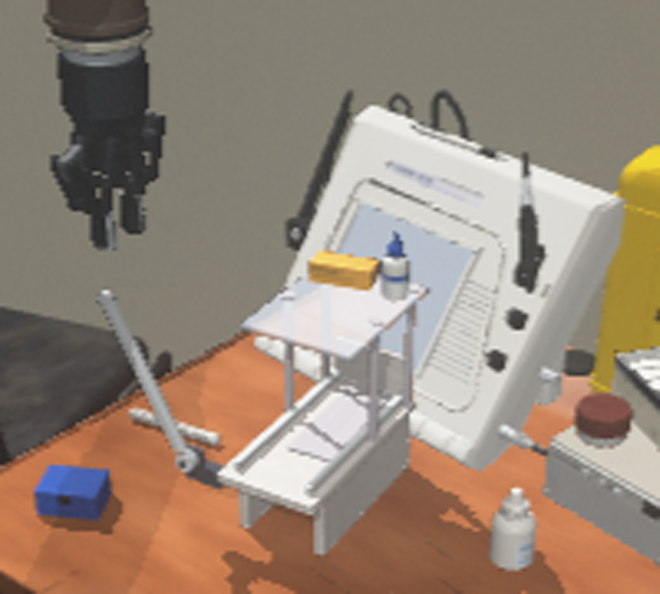

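The bar stands open, leaning left with its tip at crop (105,295). The plate is still under the shelf. Next I shut the fingers, turn, and move in front of the stand.

```bash
python3 -m handwheel '[[0,0.0002,-0.0118,-0.006,0,0,-6.9],[0,0.0002,-0.0118,-0.006,0,0,-6.9],[0,0.0002,-0.0118,-0.006,0,0,-6.9],[0,0.0002,-0.0118,-0.006,0,0,-6.9],[0,0.0002,-0.0118,-0.01,0,0,-6.9],[0,0.0002,-0.0118,-0.01,0,0,-6.9],[0,0.0002,-0.0118,-0.01,0,0,-6.9],[0,0.0002,-0.0118,-0.01,0,0,-6.9],[0,0.0002,-0.0118,-0.01,0,0,-6.9],[0,0.0002,-0.0118,-0.01,0,0,-6.9],[0,0.0002,-0.0118,-0.01,0,0,-6.9],[0,0.0002,-0.0118,-0.01,0,0,-6.9],[0,0.0002,-0.0118,-0.01,0,0,-6.9],[0,0,0,0,0,0,0]]'
python3 - <<'E'
from h import *
from scipy.spatial.transform import Rotation as r
o=get_obs();R=r.from_rotvec(o['tcp_rot']).as_matrix();print(R.round(3),o['qpos'].round(2))
m=viewer.camera_model('wrist');c=-np.array(m['R']).T@m['t'];print('cam in tool',(R.T@(c-o['position'])).round(3))
p,d,m=grab('wrist','w2.png');np.savez('w2.npz',p=p,d=d,**m)
E
```

```text
clock: 6.03
position: [0.5033, 0.1063, 0.1926]
tcp_rot: [3.13, 0.25, -0.004]
force: [-0.7, -0.1, 0.4]
grip_width: 0.0001
gripper_force: 0.0
[[ 0.987  0.159 -0.002]
 [ 0.159 -0.987 -0.002]
 [-0.003  0.002 -1.   ]] [-0.94  0.37  0.84  1.94 -0.33  0.98 -1.36]
cam in tool [ 0.084 -0.    -0.142]
```

```bash
python3 -m handwheel '[[0,0,0,0,1.034,-6.248,0],[0,0,0,0,1.034,-6.248,0],[0,0,0,0,1.034,-6.248,0],[0,0,0,0,1.034,-6.248,0],[0,0,0,0,1.034,-6.248,0],[0,0,0,0,1.034,-6.248,0],[0,0,0,0,1.034,-6.248,0],[0,0,0,0,1.034,-6.248,0],[0,0,0,0,1.034,-6.248,0],[0,0,0,0,0,0,0],[0,0,0,0,0,0,0]]'
python3 - <<'E'
from h import *
from scipy.spatial.transform import Rotation as r
o=get_obs();R=r.from_rotvec(o['tcp_rot']).as_matrix();print(R.round(3),o['qpos'].round(2))
p,d,m=grab('wrist','w3.png');np.savez('w3.npz',p=p,d=d,**m)
E
```

```text
clock: 7.0
position: [0.5232, 0.0908, 0.2081]
tcp_rot: [2.979, 0.228, 0.964]
force: [-0.3, 0.4, -1.4]
grip_width: 0.0001
gripper_force: 0.0
[[ 0.801  0.137  0.583]
 [ 0.138 -0.989  0.042]
 [ 0.582  0.047 -0.812]] [-1.57  0.04  1.27  2.42  0.83  0.14 -2.52]
```

View pics/w3.png

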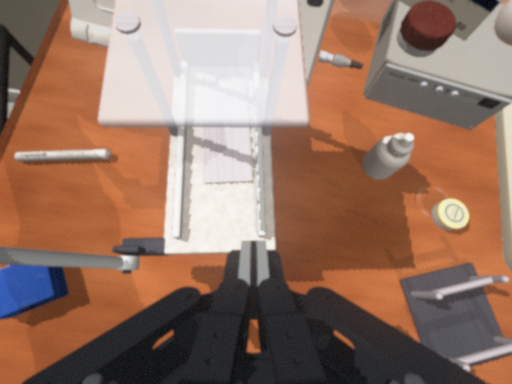

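The wrist view shows the plate's near edge at v≈185, u 203–253. The tilt stopped at about 36° because q3, q6 and q7 are near their limits. I'll fit a small kinematic model to see what tilt is feasible.

```bash
cat > kin.py <<'E'
import numpy as np, itertools
from scipy.spatial.transform import Rotation as r
from scipy.optimize import least_squares
Z=lambda a:r.from_euler('z',a).as_matrix(); Y=lambda a:r.from_euler('y',a).as_matrix()
LO=np.array([-2.62,-.44,-1.27,.08,-1.32,.12,-2.74]);HI=np.array([2.62,2.09,1.32,2.57,4.46,2,2.74])
def fk(q,P,s):
    c,x0,h,a,L1,a2,L2,b,c7,L3=P
    R=Z(s[0]*q[0]+c);p=R@[x0,0,h]
    for T,off in((Y(q[1])@Z(s[1]*q[2]),[a,0,L1]),(Y(q[3]),[-a2,0,0]),(Z(s[2]*q[4]),[0,0,L2]),(Y(q[5]),[b,0,0]),(Z(s[3]*q[6]+c7),[0,0,L3])):
        R=R@T;p=p+R@off
    return R,p
E
python3 - <<'E'
from kin import *
from h import get_obs
o=get_obs()
D=[([-1.37060182,.43513758,.02497936,1.57400754,-.01158099,1.13401261,-.07509737],[.18629,.59611,.23061],[-.4739,-3.10558,.00223]),
([-.57,.29,.54,1.76,-.16,1.14,.18],[.54227,.03113,.26507],[2.037,2.39,-.002]),
([-.94,.37,.84,1.94,-.33,.98,-1.36],[.5033,.1063,.1926],[3.13,.25,-.004]),
(o['qpos'],o['position'],o['tcp_rot'])]
best=None
for s in itertools.product((1,-1),repeat=4):
  for c7 in(0,1.57,3.14,-1.57):
    def f(P): 
        e=[]
        for q,p,w in D:
            R,x=fk(q,P,s);e+=list((x-p)*5)+list((R-r.from_rotvec(w).as_matrix()).ravel())
        return np.array(e+list(1e-2*np.array(P)[[1,3,5,7]]))
    S=least_squares(f,[0,0,.3,0,.4,0,.4,0,c7,.25])
    if best is None or S.cost<best[0]: best=(S.cost,s,S.x);F=f(S.x)
print(best[0],best[1],best[2].round(3));print(F[:48].reshape(4,12)[:,:3].round(3)/5, abs(F).max())
np.savez('kin.npz',P=best[2],s=best[1])
E
```

```text
0.0029376414459639133 (-1, -1, -1, -1) [-0.081  0.017  0.301  0.04   0.465  0.039  0.401  0.005  1.493  0.339]
[[-0.0028 -0.0002  0.0014]
 [ 0.0012  0.004  -0.0012]
 [ 0.0006 -0.002  -0.0014]
 [-0.0002 -0.0008  0.001 ]] 0.04722909963930055
```

```bash
cat > ik.py <<'E'
from kin import *
k=np.load('kin.npz');P=k['P'];s=k['s']
O=np.array([.536,.1213,0]);ex=np.array([.9866,.1633,0]);ey=np.array([-.1633,.9866,0]);ez=np.array([0,0,1.])
def tgt(xs,ys,z,al,flip,az=0):
    dx=np.cos(az)*ex+np.sin(az)*ey; dy=np.cross(ez,dx)
    a=np.sin(al)*dx-np.cos(al)*ez; n=np.cos(al)*dx+np.sin(al)*ez
    X=n if flip==0 else -n
    return np.stack([X,np.cross(a,X),a],1), O+xs*ex+ys*ey+z*ez
def ik(R,p,q0,w=.002):
    m=1e-3+.02
    f=lambda q:np.r_[(fk(q,P,s)[1]-p)*5,(R.T@fk(q,P,s)[0]-np.eye(3)).ravel(),w*(q-q0)]
    S=least_squares(f,np.clip(q0,LO+m,HI-m),bounds=(LO+.02,HI-.02));e=f(S.x)
    return S.x,np.abs(e[:12]).max()
E
python3 - <<'E'
from ik import *
rng=np.random.default_rng(0)
qc=np.array([-1.57,.04,1.27,2.42,.83,.14,-2.52])
for xs in(.133,.08,.027,-.03):
  for deg in(35,45,50,57):
    for fl in(0,1):
      for az in (0,):
        best=None;g=[]
        for i in range(14):
            q0=rng.uniform(LO,HI) if i else qc
            R,p=tgt(xs,-.007,.1,np.radians(deg),fl,az)
            q,e=ik(R,p,q0)
            if e<.012:g.append(q)
        print(xs,deg,fl,len(g),[list(q.round(1)) for q in g[:3]])
E
```

```text
0.133 35 0 4 [[np.float64(-0.5), np.float64(0.5), np.float64(0.3), np.float64(2.2), np.float64(4.0), np.float64(0.1), np.float64(0.5)], [np.float64(-0.1), np.float64(0.5), np.float64(-0.3), np.float64(2.2), np.float64(2.1), np.float64(0.2), np.float64(2.5)], [np.float64(-1.2), np.float64(0.9), np.float64(1.3), np.float64(2.2), np.float64(4.4), np.float64(0.8), np.float64(-0.2)]]
0.133 35 1 10 [[np.float64(-0.2), np.float64(0.4), np.float64(-0.2), np.float64(2.2), np.float64(2.3), np.float64(0.1), np.float64(-0.8)], [np.float64(0.3), np.float64(0.6), np.float64(-0.8), np.float64(2.2), np.float64(1.8), np.float64(0.5), np.float64(-0.2)], [np.float64(0.6), np.float64(0.9), np.float64(-1.2), np.float64(2.2), np.float64(1.8), np.float64(0.8), np.float64(-0.1)]]
0.133 45 0 8 [[np.float64(-0.7), np.float64(0.5), np.float64(0.4), np.float64(2.3), np.float64(3.5), np.float64(0.5), np.float64(1.0)], [np.float64(-0.7), np.float64(0.5), np.float64(0.4), np.float64(2.3), np.float64(3.4), np.float64(0.4), np.float64(1.1)], [np.float64(0.1), np.float64(0.5), np.float64(-0.5), np.float64(2.3), np.fl
[... 5297 characters left out ...]
(0.3), np.float64(-0.2), np.float64(2.5), np.float64(2.7), np.float64(0.3), np.float64(1.9)]]
0.027 35 1 6 [[np.float64(-0.4), np.float64(0.3), np.float64(0.1), np.float64(2.5), np.float64(3.2), np.float64(0.2), np.float64(-1.7)], [np.float64(0.4), np.float64(0.5), np.float64(-0.9), np.float64(2.4), np.float64(2.1), np.float64(0.5), np.float64(-0.6)], [np.float64(-0.6), np.float64(0.3), np.float64(0.3), np.float64(2.5), np.float64(3.4), np.float64(0.2), np.float64(-2.0)]]
0.027 45 0 0 []
0.027 45 1 0 []
0.027 50 0 0 []
0.027 50 1 0 []
0.027 57 0 0 []
0.027 57 1 0 []
-0.03 35 0 0 []
-0.03 35 1 0 []
-0.03 45 0 0 []
-0.03 45 1 0 []
-0.03 50 0 0 []
-0.03 50 1 0 []
-0.03 57 0 0 []
-0.03 57 1 0 []
```

```bash
cat > path.py <<'E'
from ik import *
from h import get_obs
def model_corr():
    o=get_obs();return o['qpos'],o['position'],r.from_rotvec(o['tcp_rot']).as_matrix()
E
python3 - <<'E'
from path import *
q,p,R0=model_corr()
print('model err',(fk(q,P,s)[1]-p).round(4))
g=None
for xs,z,al in((0.02,.2,35),(0,.2,30),(.02,.25,30),(.03,.17,35),(.0,.15,25)):
    R,t=tgt(xs,-.007,z,np.radians(al),1)
    qq,e=ik(R,t,np.array([-.5,.3,.2,2.3,3.2,.35,-1.8]))
    ts=np.linspace(0,1,21);F=[fk(q+(qq-q)*u,P,s) for u in ts]
    a=[r.from_matrix(F[i+1][0]@F[i][0].T).magnitude()*57.3 for i in range(20)]
    st=[[(f[1]-O)@ex,(f[1]-O)@ey,f[1][2]] for f in F]
    print(xs,z,al,round(e,4),qq.round(2),'rot',round(sum(a)),round(max(a),1));print(np.round(st,2)[::4].tolist(), 'tilt',[round(float(np.degrees(np.arccos(-f[0][2,2])))) for f in F[::4]])
E
```

```text
model err [-0.0003 -0.0009  0.001 ]
0.02 0.2 35 0.0661 [-1.13  0.14  0.93  2.44  4.18  0.14 -2.72] rot 180 9.0
[[-0.02, -0.03, 0.21], [0.0, -0.05, 0.22], [0.03, -0.06, 0.24], [0.04, -0.04, 0.24], [0.04, -0.02, 0.22], [0.02, -0.01, 0.19]] tilt [36, 41, 45, 46, 44, 39]
0 0.2 30 0.129 [-1.17  0.13  0.98  2.48  4.2   0.14 -2.72] rot 180 9.0
[[-0.02, -0.03, 0.21], [0.0, -0.05, 0.22], [0.02, -0.06, 0.23], [0.03, -0.04, 0.23], [0.02, -0.02, 0.21], [-0.0, -0.01, 0.18]] tilt [36, 40, 44, 45, 43, 37]
0.02 0.25 30 0.2036 [-1.45  0.1   1.26  2.45  4.21  0.14 -2.72] rot 180 9.0
[[-0.02, -0.03, 0.21], [0.0, -0.05, 0.23], [0.03, -0.06, 0.24], [0.04, -0.04, 0.25], [0.04, -0.02, 0.24], [0.02, -0.01, 0.22]] tilt [36, 41, 45, 47, 46, 42]
0.03 0.17 35 0.0284 [-0.91  0.2   0.7   2.42  4.16  0.14 -2.72] rot 180 9.1
[[-0.02, -0.03, 0.21], [0.01, -0.05, 0.22], [0.03, -0.05, 0.23], [0.05, -0.04, 0.23], [0.05, -0.02, 0.2], [0.03, -0.01, 0.17]] tilt [36, 41, 44, 45, 42, 37]
0.0 0.15 25 0.1279 [-0.79  0.21  0.58  2.47  4.18  0.14 -2.72] rot 181 9.2
[[-0.02, -0.03, 0.21], [0.0, -0.05, 0.22], [0.02, -0.06, 0.22], [0.03, -0.04, 0.2], [0.02, -0.02, 0.17], [-0.0, -0.01, 0.13]] tilt [36, 40, 43, 43, 39, 32]
```

```bash
python3 - <<'E'
from path import *
qc=get_obs()['qpos'];rng=np.random.default_rng(1)
res=[]
for az in(0,20,40,60,-30):
  for al in(40,50):
   for roll in range(4):
    for xs,z in((.11,.1),(.03,.1),(-.02,.2)):
      R,t=tgt(xs,-.007,z,np.radians(al),0,np.radians(az));R=R@Z(roll*np.pi/2)
      best=None
      for i in range(6):
        q,e=ik(R,t,qc if i==0 else np.clip(rng.normal([-.8,.4,.4,2.2,1.8,.5,0],[.4,.2,.4,.2,.8,.3,1.3]),LO+.05,HI-.05))
        if e<.012:
            m=min((q-LO).min(),(HI-q).min())
            if best is None or m>best[0]:best=(m,q)
      res.append((az,al,roll,xs,best))
for az in(0,20,40,60,-30):
  for al in(40,50):
   for roll in range(4):
    print(az,al,roll,*[f"{b[0]:.2f} {b[1].round(1).tolist()}" if b else None for (a,l,ro,xs,b) in res if (a,l,ro)==(az,al,roll)])
E
```

```text
0 40 0 0.27 [-0.9, 0.5, 0.7, 2.3, 3.9, 0.4, 0.6] 0.05 [-0.7, 0.4, 0.5, 2.5, 3.4, 0.4, 1.1] 0.02 [0.8, 0.0, -1.2, 2.5, 2.3, 0.1, 2.2]
0 40 1 0.22 [-0.0, 0.4, -0.3, 2.3, 2.6, 0.3, 0.4] 0.07 [0.5, 0.5, -0.9, 2.5, 2.3, 0.6, 0.8] 0.02 [0.8, 0.0, -1.2, 2.5, 2.3, 0.1, 0.7]
0 40 2 0.27 [0.4, 0.6, -0.9, 2.3, 2.2, 0.5, -0.6] 0.07 [0.5, 0.6, -1.0, 2.5, 2.3, 0.7, -0.7] 0.02 [0.8, 0.0, -1.2, 2.5, 2.3, 0.1, -0.9]
0 40 3 0.27 [0.4, 0.6, -0.9, 2.3, 2.2, 0.6, -2.1] 0.07 [-1.2, 0.6, 1.1, 2.5, 4.0, 0.6, 2.0] 0.02 [0.8, 0.0, -1.2, 2.5, 2.3, 0.1, -2.5]
0 50 0 0.15 [-0.9, 0.6, 0.8, 2.4, 3.5, 0.7, 0.8] None None
0 50 1 0.14 [-0.6, 0.5, 0.3, 2.4, 3.2, 0.6, -0.3] None None
0 50 2 0.15 [0.4, 0.7, -0.9, 2.4, 2.6, 0.8, -0.9] None None
0 50 3 0.16 [0.5, 0.8, -1.1, 2.4, 2.5, 0.9, -2.2] None None
20 40 0 0.21 [-0.4, 0.5, 0.3, 2.3, 4.2, 0.5, 0.7] 0.10 [-0.7, 0.4, 0.7, 2.5, 4.2, 0.7, 0.8] 0.02 [1.1, 0.1, -1.2, 2.5, 4.4, 0.2, 0.6]
20 40 1 0.16 [-0.6, 0.5, 0.6, 2.3, 4.3, 0.6, -0.9] 0.10 [-0.7, 0.4, 0.7, 2.5, 4.2, 0.7, -0.8] 0.02 [1.1, 0.1, -1.2, 2.5, 4.4, 0.2, -1.0]
20 40 2 0.11 [0.5, 0.6, -0.9, 2.3, 2.6, 0.2, -0.5] 0
[... 3008 characters left out ...]
2, 0.4, -0.5]
-30 40 3 0.31 [0.2, 0.7, -1.0, 2.2, 1.8, 1.0, -2.3] 0.16 [-0.3, 0.4, -0.3, 2.4, 1.8, 0.6, -2.6] 0.17 [-1.6, 0.2, 1.1, 2.4, 1.1, 0.3, -1.9]
-30 50 0 0.31 [-0.9, 0.6, 0.4, 2.3, 2.0, 0.5, 1.8] 0.12 [-1.6, 0.9, 1.2, 2.5, 3.4, 0.3, 0.2] 0.06 [-1.5, 0.2, 0.9, 2.5, 1.7, 0.5, 2.1]
-30 50 1 0.31 [-0.7, 0.5, 0.1, 2.3, 2.0, 0.6, 0.3] 0.12 [-1.5, 0.8, 1.1, 2.5, 3.0, 0.3, -1.0] 0.06 [-1.7, 0.3, 1.1, 2.5, 1.8, 0.4, 0.5]
-30 50 2 0.31 [-0.2, 0.6, -0.5, 2.3, 1.9, 1.0, -1.1] 0.11 [-1.3, 0.6, 0.8, 2.5, 2.3, 0.4, -1.8] 0.05 [-1.2, 0.2, 0.5, 2.5, 1.7, 0.6, -1.0]
-30 50 3 0.05 [-0.3, 0.6, -0.4, 2.3, 1.9, 0.9, -2.7] 0.12 [-1.6, 0.9, 1.2, 2.5, 3.4, 0.3, 1.7] 0.06 [-1.6, 0.3, 1.1, 2.5, 1.8, 0.4, -2.7]
```

```bash
python3 - <<'E'
from path import *
qc=get_obs()['qpos']
for az in(-15,-20,-25):
  for ro in(135,180,225,270,315):
    q0=np.array([-.7,.5,.2,2.3,1.9,.5,-.9+np.radians(180-ro)]);out=[]
    q0[6]=np.clip(q0[6],-2.6,2.6)
    for xs,z,al in((.118,.1,46),(.09,.1,44),(.06,.1,41),(.03,.1,36),(.04,.11,38),(0,.13,32),(-.02,.2,32),(-.02,.21,36)):
        R,t=tgt(xs,-.007,z,np.radians(al),0,np.radians(az));R=R@Z(np.radians(ro))
        q,e=ik(R,t,q0,.004); q0=q
        out.append((round(float(e),3),round(float(min((q-LO).min(),(HI-q).min())),2)))
        if len(out)in(1,4): qd=q if len(out)==1 else qd
    print(az,ro,out,qd.round(1),q.round(1))
E
```

```text
-15 135 [(0.0, 0.25), (0.0, 0.2), (0.0, 0.16), (0.0, 0.14), (0.0, 0.15), (0.0, 0.11), (0.0, 0.18), (0.0, 0.13)] [-0.4  0.5 -0.1  2.3  2.4  0.5 -0.5] [-0.4  0.  -0.1  2.4  1.1  0.3  0.7]
-15 180 [(0.0, 0.25), (0.0, 0.2), (0.0, 0.16), (0.0, 0.14), (0.0, 0.15), (0.0, 0.11), (0.0, 0.18), (0.0, 0.13)] [-0.4  0.5 -0.1  2.3  2.4  0.5 -1.3] [-0.4  0.  -0.1  2.4  1.1  0.3 -0.1]
-15 225 [(0.0, 0.25), (0.0, 0.2), (0.0, 0.16), (0.0, 0.14), (0.0, 0.15), (0.0, 0.11), (0.0, 0.18), (0.0, 0.13)] [-0.4  0.5 -0.1  2.3  2.4  0.5 -2.1] [-0.4  0.  -0.1  2.4  1.1  0.3 -0.8]
-15 270 [(0.0, 0.02), (0.0, 0.02), (0.0, 0.06), (0.0, 0.15), (0.0, 0.15), (0.0, 0.15), (0.0, 0.18), (0.0, 0.14)] [-0.2  0.5 -0.3  2.3  2.3  0.6 -2.7] [-0.2  0.  -0.3  2.4  1.2  0.3 -1.6]
-15 315 [(0.163, 0.02), (0.151, 0.02), (0.127, 0.02), (0.078, 0.02), (0.087, 0.02), (0.006, 0.02), (0.0, 0.18), (0.0, 0.14)] [-0.9  0.5  0.5  2.1  1.4  0.1 -2.7] [-0.8  0.   0.3  2.4  1.1  0.3 -2.4]
-20 135 [(0.0, 0.28), (0.0, 0.23), (0.0, 0.18), (0.0, 0.17), (0.0, 0.17), (0.0, 0.17), (0.0, 0.2), (0.0, 0.15)] [-0.5  0.5  0.   2.3  2.2  0.5 -0.5] [-0.5  
[... 1020 characters left out ...]
0, 0.2), (0.0, 0.2), (0.0, 0.19), (0.0, 0.22), (0.0, 0.18)] [-0.6  0.5  0.1  2.3  2.1  0.5 -1.2] [-0.5  0.  -0.   2.4  1.1  0.5 -0.2]
-25 225 [(0.0, 0.32), (0.0, 0.26), (0.0, 0.22), (0.0, 0.2), (0.0, 0.2), (0.0, 0.19), (0.0, 0.22), (0.0, 0.18)] [-0.6  0.5  0.1  2.3  2.1  0.5 -2. ] [-0.5  0.  -0.   2.4  1.1  0.5 -1. ]
-25 270 [(0.0, 0.02), (0.0, 0.03), (0.0, 0.08), (0.0, 0.2), (0.0, 0.2), (0.0, 0.19), (0.0, 0.22), (0.0, 0.18)] [-0.5  0.5 -0.   2.3  2.   0.6 -2.7] [-0.4  0.  -0.2  2.4  1.1  0.5 -1.8]
-25 315 [(0.121, 0.02), (0.113, 0.02), (0.095, 0.02), (0.052, 0.02), (0.059, 0.02), (0.0, 0.07), (0.0, 0.23), (0.0, 0.19)] [-1.1  0.6  0.8  2.1  1.1  0.1 -2.7] [-1.1  0.1  0.6  2.4  1.1  0.4 -2.5]
```

```bash
python3 - <<'E'
from path import *
q,p,R0=model_corr()
R,t=tgt(-.02,-.007,.2,np.radians(32),0,np.radians(-20));R=R@Z(np.pi)
qg,e=ik(R,t,np.array([-.5,0,-.1,2.4,1.1,.4,-.1]),.004)
qn,e2=ik(R,t,q,.004);print(qg.round(2),e,'near',qn.round(2),e2)
qg=qn if e2<.005 and min((qn-LO).min(),(HI-qn).min())>.1 else (qg+qn)/2
qg,e=ik(R,t,qg,.004);print(qg.round(2),e)
N=26
F=[fk(q+(qg-q)*u,P,s) for u in np.linspace(0,1,N+1)]
for i in range(N):
    d=F[i+1][1]-F[i][1];w=np.degrees(r.from_matrix(F[i+1][0]@F[i][0].T).as_rotvec())
    st=F[i+1][1]-O
    print('[0,'+','.join(f'{v:.4f}' for v in d)+','+','.join(f'{v:.2f}' for v in w)+'],',round(float(np.linalg.norm(w)),1), np.round([st@ex,st@ey,st[2]],3) if i%5==4 else '')
E
```

```text
[-0.42  0.05 -0.07  2.37  0.92  0.39  0.09] 2.3224725137049873e-05 near [-1.16  0.07  0.73  2.36  0.79  0.33  0.24] 0.00012842413565187933
[-1.16  0.07  0.73  2.36  0.79  0.33  0.24] 2.3224730305804187e-05
[0,-0.0000,0.0008,-0.0002,-3.82,0.19,4.97], 6.3 
[0,-0.0000,0.0008,-0.0002,-3.81,0.21,4.97], 6.3 
[0,-0.0000,0.0008,-0.0002,-3.80,0.24,4.98], 6.3 
[0,-0.0001,0.0008,-0.0002,-3.78,0.26,4.99], 6.3 
[0,-0.0001,0.0008,-0.0002,-3.77,0.29,5.00], 6.3 [-0.018 -0.025  0.208]
[0,-0.0001,0.0008,-0.0002,-3.75,0.31,5.01], 6.3 
[0,-0.0001,0.0008,-0.0003,-3.74,0.33,5.02], 6.3 
[0,-0.0001,0.0008,-0.0003,-3.72,0.36,5.03], 6.3 
[0,-0.0001,0.0008,-0.0003,-3.71,0.38,5.03], 6.3 
[0,-0.0002,0.0008,-0.0003,-3.69,0.41,5.04], 6.3 [-0.018 -0.021  0.207]
[0,-0.0002,0.0008,-0.0003,-3.68,0.43,5.05], 6.3 
[0,-0.0002,0.0008,-0.0003,-3.66,0.46,5.06], 6.3 
[0,-0.0002,0.0008,-0.0003,-3.65,0.48,5.07], 6.3 
[0,-0.0002,0.0008,-0.0004,-3.63,0.50,5.08], 6.3 
[0,-0.0002,0.0008,-0.0004,-3.61,0.53,5.08], 6.3 [-0.018 -0.017  0.205]
[0,-0.0002,0.0008,-0.0004,-3.60,0.55,5.09], 6.3 
[0,-0.0003,0.0008,-0.0004,-3.58,0.57,5.10], 6.3 
[0,-0.0003,0.0008,-0.0004,-3.56,0.60,5.11], 6.3 
[0,-0.0003,0.0008,-0.0004,-3.54,0.62,5.12], 6.3 
[0,-0.0003,0.0008,-0.0004,-3.52,0.64,5.13], 6.3 [-0.019 -0.012  0.203]
[0,-0.0003,0.0008,-0.0004,-3.51,0.67,5.14], 6.3 
[0,-0.0003,0.0008,-0.0004,-3.49,0.69,5.14], 6.3 
[0,-0.0004,0.0008,-0.0005,-3.47,0.71,5.15], 6.3 
[0,-0.0004,0.0008,-0.0005,-3.45,0.73,5.16], 6.3 
[0,-0.0004,0.0008,-0.0005,-3.43,0.75,5.17], 6.2 [-0.02  -0.008  0.2  ]
[0,-0.0004,0.0008,-0.0005,-3.41,0.77,5.18], 6.2
```

```bash
python3 -m handwheel '[[0,0,0.0008,-0.0002,-3.82,0.2,4.97],[0,0,0.0008,-0.0002,-3.8,0.22,4.98],[0,0,0.0008,-0.0002,-3.8,0.24,4.98],[0,0,0.0008,-0.0002,-3.78,0.26,4.99],[0,0,0.0008,-0.0002,-3.77,0.29,5],[0,0,0.0008,-0.0002,-3.75,0.31,5.01],[0,0,0.0008,-0.0003,-3.74,0.33,5.02],[0,0,0.0008,-0.0003,-3.72,0.36,5.03],[0,0,0.0008,-0.0003,-3.71,0.38,5.03],[0,0,0.0008,-0.0003,-3.69,0.41,5.04],[0,0,0.0008,-0.0003,-3.68,0.43,5.05],[0,0,0.0008,-0.0003,-3.66,0.46,5.06],[0,0,0.0008,-0.0003,-3.65,0.48,5.07]]'
python3 -m handwheel '[[0,0,0.0008,-0.0004,-3.63,0.5,5.08],[0,0,0.0008,-0.0004,-3.61,0.53,5.08],[0,0,0.0008,-0.0004,-3.6,0.55,5.09],[0,0,0.0008,-0.0004,-3.58,0.57,5.1],[0,0,0.0008,-0.0004,-3.56,0.6,5.11],[0,0,0.0008,-0.0004,-3.54,0.62,5.12],[0,0,0.0008,-0.0004,-3.52,0.64,5.13],[0,0,0.0008,-0.0004,-3.51,0.67,5.14],[0,0,0.0008,-0.0004,-3.49,0.69,5.14],[0,0,0.0008,-0.0005,-3.47,0.71,5.15],[0,0,0.0008,-0.0005,-3.45,0.73,5.16],[0,0,0.0008,-0.0005,-3.43,0.75,5.17],[0,0,0.0008,-0.0005,-3.41,0.77,5.18],[0,0,0,0,0,0,0]]'
cat > plan.py <<'E'
from path import *
def plan(wps,N,az=-20,ro=180):
    """wps: (xs,ys,z,alpha) ; N rows each; prints rows from the present pose"""
    q,p,R0=model_corr();a=R0[:,2];d=p-O
    print('now stand',np.round([d@ex,d@ey,p[2]],4),'tilt',np.degrees(np.arccos(-a[2])).round(1),'az',np.degrees(np.arctan2(a@ey,a@ex)).round(1),'q',q.round(2))
    Rp,pp=R0,p
    for w,n in zip(wps,N):
        R,t=tgt(*w[:3],np.radians(w[3]),0,np.radians(az));R=R@Z(np.radians(ro))
        q,e=ik(R,t,q,.004)
        v=np.degrees(r.from_matrix(R@Rp.T).as_rotvec())/n;dd=(t-pp)/n
        print(w,n,'x [0,'+','.join(f'{x:.4f}' for x in dd)+','+','.join(f'{x:.2f}' for x in v)+']','ik',round(float(e),3),q.round(2))
        Rp,pp=R,t
E
python3 - <<'E'
from plan import *
plan([(.035,-.005,.125,36),(.05,-.005,.108,38),(.118,-.005,.108,46),(.118,-.005,.0975,46)],[6,1,6,2])
E
```

```text
clock: 8.13
position: [0.5226, 0.1007, 0.2041]
tcp_rot: [1.924, 1.877, 0.486]
force: [0.1, -0.4, 0.5]
grip_width: -0.0
gripper_force: 0.0
clock: 9.3
position: [0.5224, 0.1114, 0.1982]
tcp_rot: [0.266, 2.582, -0.124]
force: [-0.8, 0.5, 0.1]
grip_width: 0.0002
gripper_force: 0.0
now stand [-0.0151 -0.0076  0.1982] tilt 31.6 az -25.0 q [-1.09  0.14  0.56  2.28  0.77  0.46  0.17]
(0.035, -0.005, 0.125, 36) 6 x [0,0.0082,0.0018,-0.0122,0.18,-0.80,0.30] ik 0.0 [-0.73  0.3   0.28  2.37  1.79  0.26 -0.82]
(0.05, -0.005, 0.108, 38) 1 x [0,0.0148,0.0024,-0.0170,-0.37,-1.97,0.00] ik 0.0 [-0.63  0.36  0.16  2.37  2.02  0.33 -1.06]
(0.118, -0.005, 0.108, 46) 6 x [0,0.0112,0.0019,0.0000,-0.25,-1.31,0.00] ik 0.0 [-0.57  0.47  0.08  2.29  2.21  0.49 -1.25]
(0.118, -0.005, 0.0975, 46) 2 x [0,0.0000,0.0000,-0.0052,-0.00,0.00,-0.00] ik 0.0 [-0.55  0.49  0.06  2.29  2.25  0.52 -1.29]
```

```bash
python3 - <<'E'
from plan import *
plan([(.035,-.006,.115,38),(.065,-.006,.105,44),(.108,-.006,.104,50),(.108,-.006,.098,50),(.03,-.006,.096,38)],[7,3,5,1,8])
E
```

```text
now stand [-0.0151 -0.0076  0.1982] tilt 31.6 az -25.0 q [-1.09  0.14  0.56  2.28  0.77  0.46  0.17]
(0.035, -0.006, 0.115, 38) 7 x [0,0.0070,0.0014,-0.0119,0.10,-0.96,0.27] ik 0.0 [-0.58  0.32  0.1   2.41  1.98  0.36 -1.02]
(0.065, -0.006, 0.105, 44) 3 x [0,0.0099,0.0016,-0.0033,-0.37,-1.97,-0.00] ik 0.0 [-0.52  0.41  0.    2.4   2.21  0.53 -1.26]
(0.108, -0.006, 0.104, 50) 5 x [0,0.0085,0.0014,-0.0002,-0.22,-1.18,0.00] ik 0.0 [-0.51  0.5  -0.02  2.35  2.3   0.66 -1.35]
(0.108, -0.006, 0.098, 50) 1 x [0,0.0000,0.0000,-0.0060,0.00,0.00,-0.00] ik 0.0 [-0.5   0.51 -0.02  2.35  2.31  0.67 -1.37]
(0.03, -0.006, 0.096, 38) 8 x [0,-0.0096,-0.0016,-0.0003,0.28,1.47,-0.00] ik 0.0 [-0.55  0.36  0.05  2.43  2.1   0.4  -1.15]
```

```bash
python3 -m handwheel '[[0,0.007,0.0014,-0.0119,0.1,-0.96,0.27],[0,0.007,0.0014,-0.0119,0.1,-0.96,0.27],[0,0.007,0.0014,-0.0119,0.1,-0.96,0.27],[0,0.007,0.0014,-0.0119,0.1,-0.96,0.27],[0,0.007,0.0014,-0.0119,0.1,-0.96,0.27],[0,0.007,0.0014,-0.0119,0.1,-0.96,0.27],[0,0.007,0.0014,-0.0119,0.1,-0.96,0.27],[0,0,0,0,0,0,0],[0,0,0,0,0,0,0]]'
python3 - <<'E'
from plan import *
plan([(.065,-.006,.106,44),(.108,-.006,.105,50)],[3,5])
E
```

```text
clock: 10.05
position: [0.5637, 0.1156, 0.1346]
tcp_rot: [0.248, 2.483, -0.095]
force: [-0.4, -0.1, -0.4]
grip_width: 0.0002
gripper_force: 0.0
now stand [ 0.0264 -0.0102  0.1346] tilt 37.2 az -21.6 q [-1.14  0.38  0.72  2.36  1.7   0.17 -0.8 ]
(0.065, -0.006, 0.106, 44) 3 x [0,0.0125,0.0035,-0.0095,-0.28,-2.26,0.34] ik 0.0 [-0.76  0.42  0.29  2.4   2.34  0.44 -1.42]
(0.108, -0.006, 0.105, 50) 5 x [0,0.0085,0.0014,-0.0002,-0.22,-1.18,0.00] ik 0.0 [-0.73  0.51  0.25  2.35  2.41  0.57 -1.51]
```

```bash
python3 -m handwheel '[[0,0.001,0.0007,-0.006,-0.05,-0.6,0.15],[0,0.001,0.0007,-0.006,-0.05,-0.6,0.15],[0,0.001,0.0007,-0.006,-0.1,-0.8,0.15],[0,0.005,0.0015,-0.004,-0.1,-0.8,0.15],[0,0.006,0.0015,-0.004,-0.15,-0.9,0.15],[0,0.006,0.0015,-0.002,-0.15,-0.9,0.15],[0,0.006,0.0015,0,-0.15,-1,0.1],[0,0.006,0.0012,0,-0.15,-1.1,0],[0,0,0,0,0,0,0]]'
python3 - <<'E'
from plan import *
plan([(.065,-.006,.106,44),(.108,-.006,.105,50)],[1,6])
E
```

```text
clock: 10.8
position: [0.5963, 0.1243, 0.1072]
tcp_rot: [0.22, 2.365, -0.093]
force: [0.4, 0.4, -0.1]
grip_width: 0.0001
gripper_force: 0.0
now stand [ 0.0599 -0.0068  0.1072] tilt 44.0 az -20.3 q [-0.85  0.47  0.32  2.38  2.15  0.45 -1.3 ]
(0.065, -0.006, 0.106, 44) 1 x [0,0.0049,0.0016,-0.0012,0.18,-0.00,0.08] ik 0.0 [-0.73  0.42  0.26  2.4   2.32  0.45 -1.4 ]
(0.108, -0.006, 0.105, 50) 6 x [0,0.0071,0.0012,-0.0002,-0.18,-0.98,0.00] ik 0.0 [-0.71  0.5   0.22  2.35  2.39  0.58 -1.49]
```

```bash
python3 -m handwheel '[[0,0.0055,0.0012,-0.0003,-0.1,-0.9,0],[0,0.0067,0.0012,-0.0003,-0.15,-0.9,0],[0,0.0067,0.0012,-0.0003,-0.15,-0.9,0],[0,0.0067,0.0012,-0.0003,-0.15,-0.9,0],[0,0.0067,0.0012,-0.0003,-0.15,-0.9,0],[0,0.0067,0.0012,-0.0003,-0.15,-0.9,0],[0,0.0067,0.0012,-0.0003,-0.15,-0.9,0],[0,0,0,0,0,0,0],[0,0,0,0,0,0,0]]'
python3 - <<'E'
from plan import *
plan([(.108,-.006,.098,50)],[3])
E
```

```text
clock: 11.55
position: [0.6415, 0.1337, 0.1044]
tcp_rot: [0.208, 2.255, -0.097]
force: [-0.8, 0.2, -0.1]
grip_width: 0.0003
gripper_force: 0.0
now stand [ 0.1061 -0.005   0.1044] tilt 50.3 az -19.9 q [-0.8   0.56  0.26  2.34  2.26  0.6  -1.43]
(0.108, -0.006, 0.098, 50) 3 x [0,0.0007,-0.0002,-0.0021,0.01,0.11,-0.03] ik 0.0 [-0.7   0.52  0.22  2.35  2.41  0.59 -1.51]
```

Deep enough, with no contact yet. Pressing down now.

```bash
python3 -m handwheel '[[0,0,0,-0.002,0,0,0],[0,0,0,-0.002,0,0,0],[0,0,0,-0.001,0,0,0],[0,0,0,0,0,0,0]]'; python3 -m handwheel '[[0,0,0,-0.0015,0,0,0],[0,0,0,0,0,0,0]]'
```

```text
clock: 11.88
position: [0.6413, 0.1337, 0.0996]
tcp_rot: [0.208, 2.255, -0.096]
force: [0.7, -0.6, 0.6]
grip_width: -0.0001
gripper_force: 0.0
clock: 12.05
position: [0.6414, 0.1338, 0.0982]
tcp_rot: [0.208, 2.255, -0.096]
force: [1.4, 0.6, -0.6]
grip_width: -0.0001
gripper_force: 0.0
```

```bash
python3 -m handwheel '[[0,0,0,-0.0015,0,0,0],[0,0,0,0,0,0,0]]'; python3 -m handwheel '[[0,0,0,-0.0015,0,0,0],[0,0,0,0,0,0,0]]'; python3 -m handwheel '[[0,0,0,-0.0015,0,0,0],[0,0,0,0,0,0,0]]'
```

```text
clock: 12.22
position: [0.6415, 0.1339, 0.0967]
tcp_rot: [0.208, 2.255, -0.096]
force: [0.1, 0.0, -0.0]
grip_width: -0.0001
gripper_force: 0.0
clock: 12.38
position: [0.6415, 0.1339, 0.0951]
tcp_rot: [0.208, 2.255, -0.096]
force: [0.0, 1.0, -0.6]
grip_width: 0.0003
gripper_force: 0.0
clock: 12.55
position: [0.6423, 0.1338, 0.0946]
tcp_rot: [0.208, 2.252, -0.095]
force: [0.8, -0.0, 4.6]
grip_width: -0.0
gripper_force: 2.2
```

```bash
python3 -m handwheel '[[0,0,0,-0.0008,0,0,0],[0,-0.004,-0.0007,-0.0001,0.09,0.5,0],[0,-0.007,-0.0012,-0.0001,0.18,0.98,0],[0,-0.007,-0.0012,-0.0001,0.18,0.98,0],[0,-0.007,-0.0012,-0.0001,0.18,0.98,0],[0,0,0,0,0,0,0]]'
python3 - <<'E'
from plan import *
plan([(.035,-.006,.096,40)],[7])
p,d,m=grab('top','t4.png')
E
```

```text
clock: 13.05
position: [0.617, 0.1294, 0.0941]
tcp_rot: [0.215, 2.313, -0.09]
force: [-2.1, -0.4, 5.6]
grip_width: 0.0003
gripper_force: 2.8
now stand [ 0.0813 -0.0052  0.0941] tilt 47.0 az -19.8 q [-0.8   0.54  0.26  2.37  2.25  0.55 -1.42]
(0.035, -0.006, 0.096, 40) 7 x [0,-0.0065,-0.0012,0.0003,0.16,0.98,-0.01] ik 0.0 [-0.74  0.39  0.27  2.44  2.29  0.38 -1.37]Traceback (most recent call last):
  File "<stdin>", line 3, in <module>
NameError: name 'grab' is not defined
```

```bash
python3 - <<'E'
from h import *
import cv2
p,d,m=grab('wrist');np.savez('w5.npz',p=p,d=d,**m)
q,d2,m2=grab('scene')
a=cv2.cvtColor(np.hstack([cv2.resize(p,(400,300)),cv2.resize(q[120:240,190:350],(400,300),interpolation=cv2.INTER_CUBIC)]),cv2.COLOR_RGB2BGR)
cv2.imwrite('pics/m5.png',a)
E
```

```text
(no output)
```

View pics/m5.png

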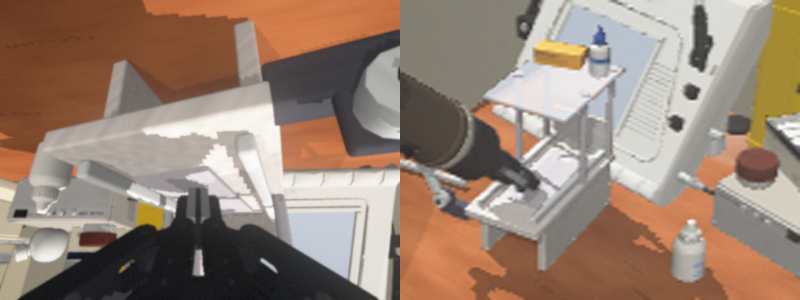

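The view shows the tip on the plate between the rails, with the gripper clear of the shelf. Continuing the drag with slightly more pressure.

```bash
python3 -m handwheel '[[0,0,0,-0.001,0,0,0],[0,-0.0065,-0.0012,-0.0001,0.16,0.98,0],[0,-0.0065,-0.0012,-0.0001,0.16,0.98,0],[0,-0.0065,-0.0012,-0.0001,0.16,0.98,0],[0,-0.0065,-0.0012,-0.0001,0.16,0.98,0],[0,-0.0065,-0.0012,-0.0001,0.16,0.98,0],[0,0,0,0,0,0,0]]'
python3 - <<'E'
from plan import *
from h import *
plan([(.03,-.006,.096,40)],[1])
p,d,m=grab('wrist');np.savez('w6.npz',p=p,d=d,**m)
q,d2,m2=grab('scene')
a=cv2.cvtColor(np.hstack([cv2.resize(p[170:330,150:350],(400,320),interpolation=cv2.INTER_CUBIC),cv2.resize(q[150:230,200:300],(400,320),interpolation=cv2.INTER_CUBIC)]),cv2.COLOR_RGB2BGR)
cv2.imwrite('pics/m6.png',a)
E
```

```text
clock: 13.73
position: [0.5855, 0.1236, 0.0933]
tcp_rot: [0.222, 2.398, -0.083]
force: [-2.3, -0.1, 11.9]
grip_width: 0.0
gripper_force: 5.9
now stand [ 0.0492 -0.0058  0.0933] tilt 42.1 az -19.8 q [-0.83  0.48  0.3   2.39  2.18  0.44 -1.34]
(0.03, -0.006, 0.096, 40) 1 x [0,-0.0190,-0.0033,0.0027,0.30,2.10,-0.05] ik 0.0 [-0.74  0.38  0.27  2.45  2.29  0.39 -1.38]
```

View pics/m6.png

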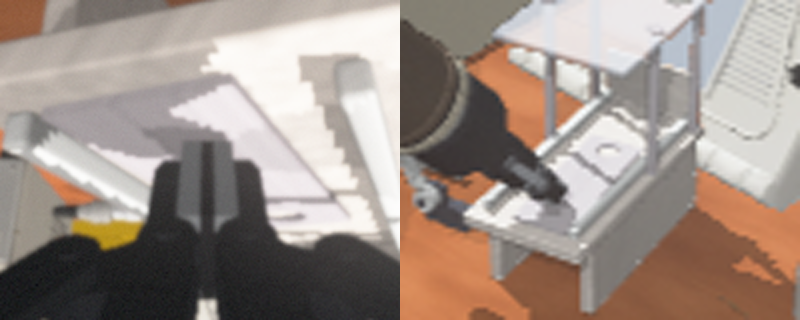

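The plate moved: the hole is now visible, and the near edge runs from crop (40,108) to (235,75), with a side edge to (345,215).

```bash
python3 - <<'E'
from plan import *
from h import ray
m=dict(np.load('w6.npz'))
for u,v in((170,224),(267.5,207.5),(322,277)):
    X=ray(m,u,v,.088)-O;print(np.round([X@ex,X@ey],4))
E
```

```text
[ 0.0055 -0.0304]
[0.0048 0.0173]
[0.1337 0.0209]
```

```bash
python3 -m handwheel '[[0,-0.0054,-0.0009,0,0.16,0.98,0],[0,-0.0054,-0.0009,0,0.16,0.98,0],[0,-0.0054,-0.0009,0,0.16,0.98,0],[0,-0.0050,-0.0008,0,0.16,0.98,0],[0,0,0,0,0,0,0],[0,0,0,0.004,0,0,0],[0,0,0,0.005,0,0,0],[0,0.006,0.001,0.001,-0.16,-0.98,0],[0,0.006,0.001,0,-0.16,-0.98,0],[0,0.006,0.001,0,-0.16,-0.98,0],[0,0.006,0.001,0,-0.16,-0.98,0],[0,0.006,0.001,0,-0.16,-0.98,0],[0,0.006,0.001,0,-0.16,-0.98,0],[0,0,0,0,0,0,0]]'
python3 - <<'E'
from plan import *
from h import *
plan([(.06,-.006,.094,44)],[1])
p,d,m=grab('wrist');np.savez('w7.npz',p=p,d=d,**m)
g=cv2.cvtColor(p,cv2.COLOR_RGB2GRAY);cv2.imwrite('pics/w7.png',cv2.cvtColor(p,cv2.COLOR_RGB2BGR))
for y in(-.02,-.008,.005,.012):
    # intensity profile along stand x at plate-top height
    R=m['R'];t=m['t'];out=[]
    for x in np.arange(-.045,.03,.003):
        c=np.array(R)@(O+x*ex+y*ey+[0,0,.087])+t;u=c[0]/c[2]*m['fx']+m['cx'];v=c[1]/c[2]*m['fy']+m['cy']
        out.append([int(k) for k in p[int(v),int(u)]] if 0<=v<384 and 0<=u<512 else None)
    print(y,out)
E
```

```text
clock: 15.0
position: [0.5991, 0.1262, 0.1008]
tcp_rot: [0.217, 2.367, -0.088]
force: [-0.8, -0.1, 0.4]
grip_width: -0.0003
gripper_force: 0.0
now stand [ 0.0631 -0.0055  0.1008] tilt 43.9 az -19.9 q [-0.83  0.48  0.31  2.37  2.19  0.46 -1.34]
(0.06, -0.006, 0.094, 44) 1 x [0,-0.0029,-0.0010,-0.0068,-0.00,-0.09,-0.11] ik 0.0 [-0.72  0.44  0.24  2.42  2.36  0.48 -1.46]
-0.02 [[124, 71, 45], [126, 74, 44], [131, 76, 46], [134, 79, 52], [130, 76, 47], [137, 82, 53], [138, 84, 53], [138, 84, 56], [138, 86, 59], [154, 143, 134], [170, 162, 156], [155, 147, 149], [158, 150, 153], [159, 149, 153], [157, 148, 152], [156, 149, 153], [161, 153, 155], [158, 152, 154], [158, 151, 153], [157, 149, 151], [156, 150, 154], [158, 150, 153], [158, 151, 154], [157, 149, 151], [160, 151, 154]]
-0.008 [[126, 71, 40], [135, 80, 48], [135, 81, 49], [135, 77, 48], [130, 79, 51], [135, 82, 55], [134, 81, 56], [140, 85, 58], [149, 117, 104], [153, 146, 139], [154, 148, 139], [154, 146, 150], [157, 149, 153], [159, 149, 153], [158, 150, 153], [161, 152, 156], [158, 150, 151], [159, 152, 154], [158, 151, 153], 
[... 249 characters left out ...]
1], [156, 147, 141], [145, 138, 133], [157, 149, 151], [161, 153, 155], [158, 150, 152], [158, 151, 154], [159, 152, 154], [165, 157, 161], [164, 157, 158], [161, 155, 155], [163, 155, 157], [165, 157, 160], [165, 156, 159], [166, 158, 161], [222, 215, 217], [239, 232, 235]]
0.012 [[127, 76, 45], [130, 77, 49], [156, 146, 141], [113, 104, 98], [113, 106, 102], [111, 104, 97], [110, 104, 98], [112, 105, 100], [112, 105, 101], [139, 132, 125], [147, 139, 135], [165, 157, 159], [163, 154, 158], [163, 154, 158], [165, 156, 158], [164, 156, 158], [167, 159, 160], [166, 158, 160], [167, 159, 160], [171, 160, 163], [235, 228, 230], [240, 233, 236], [239, 233, 234], [239, 233, 234], [238, 232, 234]]
```

```bash
python3 -m handwheel '[[0,0,0,-0.003,0,0,0],[0,0,0,-0.003,0,0,0],[0,0,0,-0.0015,0,0,0],[0,0,0,-0.001,0,0,0],[0,-0.003,-0.0005,0,0.16,0.98,0],[0,-0.0055,-0.0009,-0.0001,0.16,0.98,0],[0,-0.0055,-0.0009,-0.0001,0.16,0.98,0],[0,-0.0055,-0.0009,-0.0001,0.16,0.98,0],[0,-0.0045,-0.0007,-0.0001,0.16,0.98,0],[0,0,0,0,0,0,0]]'
cat > edge.py <<'E'
from plan import *
from h import *
p,d,m=grab('wrist');np.savez('w8.npz',p=p,d=d,**m)
for y in(-.02,-.008,.008):
    out=[]
    for x in np.arange(-.07,.02,.002):
        c=np.array(m['R'])@(O+x*ex+y*ey+[0,0,.087])+m['t'];u=c[0]/c[2]*m['fx']+m['cx'];v=c[1]/c[2]*m['fy']+m['cy']
        out.append(int(p[int(v),int(u)][2])-int(p[int(v),int(u)][1]) if 0<=v<384 and 0<=u<512 else None)
    print(y,out)
E
python3 edge.py; python3 -c "
from plan import *
plan([],[])"
```

```text
clock: 15.88
position: [0.5751, 0.1221, 0.093]
tcp_rot: [0.226, 2.453, -0.081]
force: [-1.2, -0.6, 4.8]
grip_width: -0.0002
gripper_force: 2.1
-0.02 [-30, -30, -28, -28, -29, -30, -29, -30, -31, -32, -30, -31, -30, -28, -28, -30, -27, 0, 4, 3, 4, 4, 2, 4, 4, 3, 3, 4, 3, 3, 3, 2, 4, 3, 4, 3, 3, 1, 3, 5, 3, 0, 2, 2, 4, 2]
-0.008 [-28, -29, -27, -28, -29, -29, -33, -28, -32, -30, -31, -30, -29, -31, -27, -28, -12, 1, 1, 3, 1, 4, 3, 2, 5, 3, 3, 4, 3, 2, 2, 3, 4, 1, 3, 2, 3, 1, 3, 3, 5, 4, 2, 2, 3, 0]
0.008 [-29, -28, -29, -31, -27, -32, -29, -27, -29, -28, -27, -6, -6, -5, -6, -6, 0, 3, 2, 1, 3, 1, 4, 2, 3, 3, 3, 2, 2, 2, 1, -1, 2, 0, 3, 0, 4, 2, 1, 2, 1, 2, 3, 2, 2, 2]
now stand [ 0.0389 -0.0057  0.093 ] tilt 39.0 az -20.0 q [-0.86  0.45  0.37  2.38  2.12  0.34 -1.26]
```

The near end is at x ≈ −0.036 m, so the plate is placed well. Next: lift off, then plan the vertical grasp pose.

```bash
python3 -m handwheel '[[0,0,0,0.004,0,0,0],[0,0,0,0.01,0,0,0],[0,-0.006,-0.001,0.02,0.16,0.98,0],[0,-0.008,-0.001,0.02,0.16,0.98,0],[0,-0.008,-0.001,0.02,0.16,0.98,0],[0,0,0,0,0,0,0]]'
python3 - <<'E'
from plan import *
plan([],[])
q,p,R0=model_corr()
for xs,z in((-.022,.2),(-.022,.08)):
  for ro in(0,180):
    for nm,q0 in(('near',q),('a',np.array([-.7,.4,.5,1.9,-.2,1,1.6])),('b',np.array([-.9,.4,.8,1.9,-.3,1,-1.4]))):
      R,t=tgt(xs,-.0065,z,0,0,0);R=R@Z(np.radians(ro));qq,e=ik(R,t,q0,.004);print(xs,z,ro,nm,round(float(e),3),qq.round(2))
E
```

```text
clock: 16.43
position: [0.5612, 0.116, 0.1439]
tcp_rot: [0.23, 2.486, -0.097]
force: [-0.7, -0.1, -0.1]
grip_width: 0.0001
gripper_force: 0.0
now stand [ 0.024  -0.0093  0.1439] tilt 37.1 az -21.4 q [-1.17  0.36  0.75  2.36  1.55  0.17 -0.63]
-0.022 0.2 0 near 0.0 [-0.77  0.32  0.6   1.9  -0.22  0.98 -1.47]
-0.022 0.2 0 a 0.0 [-1.19  0.62  1.3   1.89 -0.66  1.15 -1.05]
-0.022 0.2 0 b 0.0 [-0.91  0.37  0.79  1.9  -0.31  1.   -1.38]
-0.022 0.2 180 near 0.0 [-0.38  0.28  0.11  1.91 -0.04  0.96  1.48]
-0.022 0.2 180 a 0.0 [-0.7   0.31  0.51  1.91 -0.18  0.97  1.63]
-0.022 0.2 180 b 0.479 [-0.92  0.43  1.3   2.43 -1.3   0.91 -2.72]
-0.022 0.08 0 near 0.0 [-0.59  0.46  0.39  2.02 -0.26  0.7  -1.44]
-0.022 0.08 0 a 0.0 [-1.11  0.8   1.19  2.01 -0.91  1.   -0.86]
-0.022 0.08 0 b 0.0 [-0.8   0.52  0.66  2.02 -0.47  0.75 -1.25]
-0.022 0.08 180 near 0.0 [ 0.01  0.46 -0.4   2.02  0.27  0.7   1.18]
-0.022 0.08 180 a 0.0 [-0.63  0.47  0.43  2.02 -0.29  0.71  1.73]
-0.022 0.08 180 b 0.483 [-0.37  0.41  0.58  2.42 -1.3   0.6  -2.72]
```

```bash
python3 - <<'E'
from plan import *
q,p,R0=model_corr()
R,t=tgt(-.022,-.0065,.2,0,0,0);R=R@Z(np.pi)
qg,e=ik(R,t,np.array([-.7,.3,.5,1.9,-.18,.97,1.6]),.004);print(qg.round(2),e)
N=16;F=[fk(q+(qg-q)*u,P,s) for u in np.linspace(0,1,N+1)]
for i in range(N):
    d=F[i+1][1]-F[i][1];w=np.degrees(r.from_matrix(F[i+1][0]@F[i][0].T).as_rotvec())
    st=F[i+1][1]-O
    print('[73,'+','.join(f'{v:.4f}' for v in d)+','+','.join(f'{v:.2f}' for v in w)+'],', np.round([st@ex,st@ey,st[2]],3) if i%4==3 else '')
E
```

```text
[-0.69  0.31  0.5   1.91 -0.18  0.97  1.63] 2.3224730282489503e-05
[73,0.0138,-0.0171,0.0122,-2.78,-0.82,-0.73], 
[73,0.0097,-0.0176,0.0106,-2.75,-0.08,-0.91], 
[73,0.0058,-0.0174,0.0088,-2.59,0.66,-1.00], 
[73,0.0021,-0.0163,0.0069,-2.31,1.38,-1.02], [ 0.044 -0.081  0.174]
[73,-0.0012,-0.0144,0.0049,-1.92,2.06,-0.94], 
[73,-0.0040,-0.0119,0.0031,-1.42,2.66,-0.78], 
[73,-0.0063,-0.0088,0.0015,-0.84,3.17,-0.53], 
[73,-0.0080,-0.0051,0.0002,-0.19,3.58,-0.20], [ 0.019 -0.118  0.184]
[73,-0.0092,-0.0012,-0.0007,0.51,3.86,0.20], 
[73,-0.0097,0.0031,-0.0011,1.24,4.00,0.66], 
[73,-0.0096,0.0074,-0.0010,1.99,4.00,1.16], 
[73,-0.0089,0.0116,-0.0002,2.73,3.85,1.70], [-0.015 -0.091  0.181]
[73,-0.0078,0.0156,0.0012,3.44,3.55,2.24], 
[73,-0.0063,0.0193,0.0032,4.12,3.11,2.79], 
[73,-0.0044,0.0224,0.0058,4.74,2.53,3.30], 
[73,-0.0024,0.0250,0.0089,5.29,1.83,3.78], [-0.022 -0.007  0.2  ]
```

```bash
python3 - <<'E'
from plan import *
q,p,R0=model_corr()
rot=[(-2.78,-.82,-.73),(-2.75,-.08,-.91),(-2.59,.66,-1),(-2.31,1.38,-1.02),(-1.92,2.06,-.94),(-1.42,2.66,-.78),(-.84,3.17,-.53),(-.19,3.58,-.2),(.51,3.86,.2),(1.24,4,.66),(1.99,4,1.16),(2.73,3.85,1.7),(3.44,3.55,2.24),(4.12,3.11,2.79),(4.74,2.53,3.3),(5.29,1.83,3.78)]
R=R0;t=p.copy()
for i,w in enumerate(rot):
    R=r.from_rotvec(np.radians(w)).as_matrix()@R; t=t+np.array([-.0029,-.0003,.0035])
    qn,e=ik(R,t,q,.01);print(i,round(float(e),4),qn.round(2),round(float(abs(qn-q).max()),2));q=qn
E
```

```text
0 0.0001 [-1.18  0.32  0.75  2.38  1.64  0.2  -0.71] 0.09
1 0.0001 [-1.19  0.33  0.72  2.37  1.48  0.27 -0.57] 0.16
2 0.0001 [-1.17  0.33  0.66  2.35  1.33  0.35 -0.43] 0.15
3 0.0001 [-1.14  0.32  0.61  2.31  1.2   0.42 -0.29] 0.14
4 0.0 [-1.11  0.32  0.55  2.27  1.07  0.49 -0.16] 0.14
5 0.0 [-1.06  0.32  0.5   2.23  0.95  0.56 -0.02] 0.13
6 0.0 [-1.01  0.32  0.45  2.19  0.84  0.62  0.11] 0.14
7 0.0 [-0.96  0.31  0.4   2.14  0.73  0.67  0.25] 0.14
8 0.0 [-0.9   0.31  0.36  2.1   0.63  0.72  0.39] 0.14
9 0.0 [-0.83  0.31  0.32  2.05  0.53  0.77  0.54] 0.14
10 0.0 [-0.76  0.3   0.28  2.02  0.43  0.81  0.69] 0.15
11 0.0 [-0.69  0.29  0.24  1.98  0.33  0.85  0.84] 0.15
12 0.0 [-0.61  0.29  0.21  1.96  0.22  0.88  1.  ] 0.16
13 0.0 [-0.53  0.28  0.18  1.94  0.12  0.9   1.17] 0.17
14 0.0 [-0.44  0.28  0.15  1.92  0.01  0.93  1.35] 0.18
15 0.0 [-0.35  0.27  0.11  1.91 -0.1   0.95  1.54] 0.19
```

```bash
python3 -m handwheel '[[0,-0.0029,-0.005,0.0035,-2.78,-0.82,-0.73],[0,-0.0029,-0.005,0.0035,-2.75,-0.08,-0.91],[0,-0.0029,-0.005,0.0035,-2.59,0.66,-1],[0,-0.0029,-0.005,0.0035,-2.31,1.38,-1.02],[0,-0.0029,-0.005,0.0035,-1.92,2.06,-0.94],[0,-0.0029,-0.005,0.0035,-1.42,2.66,-0.78],[0,-0.0029,-0.0003,0.0035,-0.84,3.17,-0.53],[0,-0.0029,-0.0003,0.0035,-0.19,3.58,-0.2],[0,-0.0029,-0.0003,0.0035,0.51,3.86,0.2],[0,-0.0029,-0.0003,0.0035,1.24,4,0.66],[73,-0.0029,0.0044,0.0035,1.99,4,1.16],[73,-0.0029,0.0044,0.0035,2.73,3.85,1.7],[73,-0.0029,0.0044,0.0035,3.44,3.55,2.24],[73,-0.0029,0.0044,0.0035,4.12,3.11,2.79],[73,-0.0029,0.0044,0.0035,4.74,2.53,3.3],[73,-0.0029,0.0044,0.0035,5.29,1.83,3.78],[73,0,0,0,0,0,0]]'
cat > chk.py <<'E'
from plan import *
from h import grab
def rel(xs,ys,z,al=0,az=0,ro=180):
    q,p,R0=model_corr();R,t=tgt(xs,ys,z,np.radians(al),0,np.radians(az));R=R@Z(np.radians(ro))
    print('shift',(t-p).round(4),'turn deg',np.degrees(r.from_matrix(R@R0.T).as_rotvec()).round(2),q.round(2))
E
python3 - <<'E'
from chk import *
plan([],[]);rel(-.022,-.0065,.2)
import cv2
p,d,m=grab('wrist','w9.png');np.savez('w9.npz',p=p,d=d,**m)
p,d,m=grab('top','t9.png');np.savez('t9.npz',p=p,d=d,**m)
E
```

```text
clock: 17.85
position: [0.5162, 0.1046, 0.1991]
tcp_rot: [0.228, -3.13, -0.073]
force: [0.6, -2.3, 0.2]
grip_width: 0.0623
gripper_force: 0.0
now stand [-0.0222 -0.0133  0.1991] tilt 2.7 az 87.3 q [-0.43  0.3   0.21  1.87 -0.13  0.97  1.56]
shift [-0.0009  0.0067  0.0009] turn deg [-2.64 -0.33  1.05] [-0.43  0.3   0.21  1.87 -0.13  0.97  1.56]
```

```bash
cat > meas.py <<'E'
from chk import *
def meas(f,z=.088):
    m=dict(np.load(f));p=m['p'].astype(int)
    def val(x,y):
        c=m['R']@(O+x*ex+y*ey+[0,0,z])+m['t'];u=c[0]/c[2]*m['fx']+m['cx'];v=c[1]/c[2]*m['fy']+m['cy']
        if not(0<=v<383 and 0<=u<511):return -99
        a=p[int(round(v)),int(round(u))];return a[0]-a[2]
    for x in(-.03,-.02,-.01): 
        ys=np.arange(-.05,.045,.001);k=[y for y in ys if 0<=abs(val(x,y))<30];print('x',x,'y range',np.round([min(k),max(k)],3) if k else None,len(k))
    for y in(-.02,-.008,.005):
        xs=np.arange(-.08,.0,.001);k=[x for x in xs if abs(val(x,y))<30];print('y',y,'near x',round(min(k),3) if k else None,len(k))
E
python3 -c "
from meas import *
meas('w9.npz');print('top');meas('t9.npz')"
```

```text
x -0.03 y range [-0.036  0.013] 50
x -0.02 y range [-0.035  0.014] 50
x -0.01 y range [-0.034  0.015] 50
y -0.02 near x -0.035 35
y -0.008 near x -0.035 35
y 0.005 near x -0.036 36
top
x -0.03 y range [-0.029  0.015] 45
x -0.02 y range [-0.031  0.019] 48
x -0.01 y range [-0.029  0.018] 47
y -0.02 near x -0.08 77
y -0.008 near x -0.08 80
y 0.005 near x -0.08 80
```

```bash
python3 -c "
from chk import *
rel(-.0215,-.009,.12,0,3);rel(-.0215,-.009,.065,0,3)"
```

```text
shift [ 0.0013  0.0009 -0.0782] turn deg [-2.39 -0.41  4.23] [-0.44  0.31  0.21  1.87 -0.13  0.97  1.54]
shift [ 0.0013  0.0009 -0.1332] turn deg [-2.39 -0.41  4.23] [-0.44  0.31  0.21  1.87 -0.13  0.97  1.54]
```

```bash
python3 -m handwheel '[[73,0.0003,0.0002,-0.015,-0.6,-0.1,1.06],[73,0.0003,0.0002,-0.02,-0.6,-0.1,1.06],[73,0.0003,0.0002,-0.02,-0.6,-0.1,1.06],[73,0.0003,0.0002,-0.02,-0.6,-0.1,1.06],[73,0,0,0,0,0,0],[73,0,0,0,0,0,0],[73,0,0,0,0,0,0]]'
python3 - <<'E'
from meas import *
plan([],[]);rel(-.0215,-.009,.065,0,3)
p,d,m=grab('wrist','w10.png');np.savez('w10.npz',p=p,d=d,**m);meas('w10.npz')
E
```

```text
clock: 18.53
position: [0.5162, 0.1127, 0.1245]
tcp_rot: [-0.353, 3.121, 0.007]
force: [1.1, 0.9, 0.8]
grip_width: 0.0623
gripper_force: 0.0
now stand [-0.0209 -0.0053  0.1245] tilt 0.3 az 80.1 q [-0.46  0.4   0.19  1.95 -0.11  0.8   1.59]
shift [ 0.0001 -0.0038 -0.0595] turn deg [-0.27  0.   -0.51] [-0.46  0.4   0.19  1.95 -0.11  0.8   1.59]
x -0.03 y range [-0.036  0.014] 51
x -0.02 y range [-0.035  0.014] 50
x -0.01 y range [-0.041  0.031] 67
y -0.02 near x -0.035 35
y -0.008 near x -0.035 35
y 0.005 near x -0.036 36
```

```bash
python3 -m handwheel '[[73,0.0006,-0.0025,-0.003,0,0,0],[73,0.0002,-0.0022,-0.012,0,0,0],[73,0,0,-0.015,0,0,0],[73,0,0,-0.015,0,0,0],[73,0,0,-0.014,0,0,0],[73,0,0,0,0,0,0],[73,0,0,0,0,0,0]]'
python3 -m handwheel '[[55,0,0,0,0,0,0],[50,0,0,0,0,0,0],[50,0,0,0,0,0,0],[50,0,0,0,0,0,0],[50,0,0,0,0,0,0],[50,0,0,0,0,0,0]]' 60
```

```text
clock: 19.17
position: [0.517, 0.1067, 0.0653]
tcp_rot: [0.352, -3.122, -0.009]
force: [-1.2, -1.2, 0.3]
grip_width: 0.062
gripper_force: 0.0
clock: 19.67
position: [0.518, 0.1072, 0.0662]
tcp_rot: [-0.353, 3.119, 0.01]
force: [-0.7, -1.5, 5.9]
grip_width: 0.048
gripper_force: 60.9
```

```bash
python3 -m handwheel '[[40,0,0,0,0,0,0],[40,0,0,0.005,0,0,0],[40,0,0,0.01,0,0,0],[40,0,0,0.01,0,0,0],[40,0,0,0.01,0,0,0],[40,0,0,0,0,0,0]]' 90
python3 - <<'E'
from meas import *
plan([],[])
p,d,m=grab('wrist','w11.png');np.savez('w11.npz',p=p,d=d,**m)
q,d2,m2=grab('scene')
a=cv2.cvtColor(np.hstack([cv2.resize(p,(400,300)),cv2.resize(q[120:240,190:350],(400,300),interpolation=cv2.INTER_CUBIC)]),cv2.COLOR_RGB2BGR) if 0 else None
import cv2
cv2.imwrite('pics/m11.png',cv2.cvtColor(np.hstack([cv2.resize(p,(400,300)),cv2.resize(q[120:240,190:350],(400,300),interpolation=cv2.INTER_CUBIC)]),cv2.COLOR_RGB2BGR))
# far end of plate depth in scene cloud
R=m2['R'];t=m2['t'];v,u=np.mgrid[0:384,0:512];C=np.stack([(u-m2['cx'])/m2['fx']*d2,(v-m2['cy'])/m2['fy']*d2,d2],-1);W=(C-t)@R-O
x=W@ex;y=W@ey;z=W[...,2]
for a0 in np.arange(-.03,.12,.015):
    k=(x>a0)&(x<a0+.015)&(abs(y+.008)<.02)&(z>.08)&(z<.16)
    print(round(a0,3),k.sum(),np.round(np.median(z[k]),4) if k.any() else None)
E
```

```text
clock: 20.17
position: [0.5184, 0.1075, 0.1026]
tcp_rot: [-0.353, 3.118, 0.011]
force: [1.0, -0.2, -1.7]
grip_width: 0.0468
gripper_force: 92.3
now stand [-0.0196 -0.0107  0.1026] tilt 0.5 az 57.5 q [-0.44  0.43  0.19  1.97 -0.12  0.75  1.61]
-0.03 33 0.1255
-0.015 51 0.0894
0.0 25 0.1238
0.015 6 0.1051
0.03 15 0.088
0.045 19 0.0882
0.06 15 0.0882
0.075 20 0.0884
0.09 22 0.0883
0.105 19 0.0874
```

View pics/m11.png

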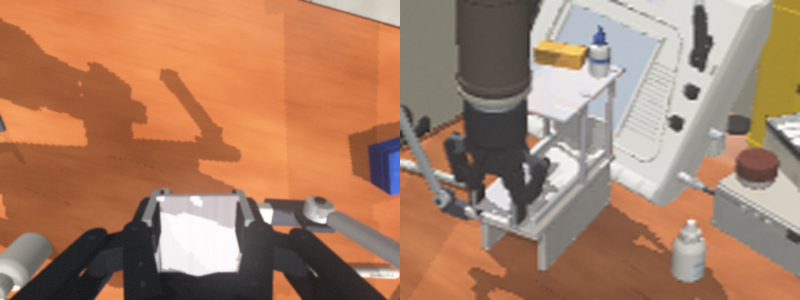

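```bash
python3 - <<'E'
from chk import *
from h import *
q,d2,m2=grab('scene');
for (u,v) in((252.5,187.5),(256,186)):
  for z in(.088,.125):
    X=ray(m2,u,v,z)-O;print(u,v,z,np.round([X@ex,X@ey],3))
R=m2['R'];t=m2['t'];v,u=np.mgrid[0:384,0:512];C=np.stack([(u-m2['cx'])/m2['fx']*d2,(v-m2['cy'])/m2['fy']*d2,d2],-1);W=(C-t)@R-O
x=W@ex;y=W@ey;z=W[...,2]
for a0 in np.arange(-.045,.15,.015):
    k=(x>a0)&(x<a0+.015)&(abs(y)<.035)&(z>.07)&(z<.2)
    print(round(a0,3),np.round(np.sort(z[k])[::max(1,k.sum()//10)],3).tolist())
w=q.astype(int)
np.savez('s12.npz',p=q,d=d2,**m2)
for vv in range(176,204,2):print(vv,[int(i) for i in w[vv,226:276:2].mean(1)])
E
```

```text
252.5 187.5 0.088 [ 0.137 -0.005]
252.5 187.5 0.125 [ 0.088 -0.033]
256 186 0.088 [ 0.151 -0.011]
256 186 0.125 [ 0.102 -0.038]
-0.045 [0.107, 0.122, 0.126, 0.143, 0.159, 0.172, 0.179, 0.183, 0.188, 0.194, 0.198]
-0.03 [0.112, 0.122, 0.123, 0.124, 0.126, 0.127, 0.135, 0.142, 0.151, 0.161, 0.194]
-0.015 [0.074, 0.079, 0.081, 0.085, 0.086, 0.087, 0.121, 0.124, 0.124, 0.126, 0.176]
0.0 [0.084, 0.087, 0.087, 0.088, 0.09, 0.122, 0.123, 0.123, 0.124, 0.126]
0.015 [0.087, 0.088, 0.089, 0.089, 0.089, 0.089, 0.09, 0.09, 0.121, 0.121, 0.123, 0.123, 0.124, 0.124, 0.125]
0.03 [0.086, 0.087, 0.087, 0.087, 0.087, 0.088, 0.088, 0.088, 0.088, 0.089, 0.089, 0.089, 0.09, 0.123, 0.124]
0.045 [0.083, 0.084, 0.084, 0.086, 0.086, 0.086, 0.087, 0.087, 0.088, 0.088, 0.088, 0.089, 0.089, 0.09, 0.09, 0.121, 0.123, 0.123, 0.124]
0.06 [0.086, 0.087, 0.088, 0.088, 0.089, 0.089, 0.089, 0.122, 0.123, 0.123, 0.124]
0.075 [0.083, 0.086, 0.087, 0.088, 0.088, 0.089, 0.09, 0.12, 0.122, 0.123, 0.124, 0.124]
0.09 [0.086, 0.087, 0.087, 0.088, 0.088, 0.089, 0.089, 0.089, 0.119, 0.121, 0.121, 0.122, 0.124]
0.105 [0.085, 0.0
[... 1386 characters left out ...]
, 62, 58, 124, 207, 234, 233, 236, 187, 143, 142, 142, 131, 117, 127, 128, 133]
194 [223, 228, 227, 61, 60, 59, 62, 73, 63, 60, 59, 157, 146, 212, 213, 188, 141, 163, 173, 133, 117, 127, 126, 127, 131]
196 [228, 227, 227, 179, 63, 58, 61, 62, 62, 60, 70, 143, 144, 136, 187, 133, 162, 172, 132, 124, 126, 126, 126, 125, 136]
198 [227, 227, 226, 226, 98, 60, 62, 61, 63, 58, 151, 210, 212, 186, 138, 160, 171, 132, 123, 128, 126, 125, 126, 126, 132]
200 [214, 227, 227, 226, 149, 61, 59, 60, 63, 132, 147, 133, 185, 138, 163, 171, 130, 116, 125, 124, 126, 123, 126, 126, 132]
202 [155, 156, 227, 228, 158, 91, 57, 107, 144, 144, 131, 174, 137, 160, 171, 133, 119, 123, 125, 124, 125, 124, 126, 98, 95]
```

The plate is held level: its top is at z≈0.124 along its whole length. The wrist view shows it squarely between the fingers. Pulling it out to the front.

```bash
python3 -m handwheel '[[40,-0.008,-0.0013,0,0,0,0],[40,-0.016,-0.0027,0.002,0,0,0],[40,-0.02,-0.0033,0.002,0,0,0],[40,-0.02,-0.0033,0.002,0,0,0],[40,-0.02,-0.0033,0.002,0,0,0],[40,-0.02,-0.0033,0.002,0,0,0],[40,-0.016,-0.0027,0.005,0,0,0],[40,-0.008,-0.0013,0.01,0,0,0],[40,0,0,0.01,0,0,0],[40,0,0,0,0,0,0]]'
python3 - <<'E'
from chk import *
c=np.array([.5064,-.1665]);
q,p,R0=model_corr();yaw=np.degrees(np.arctan2(-R0[1,0],-R0[0,0]));print('pos',p.round(4),'plate yaw',yaw.round(2),'tilt',np.degrees(np.arccos(-R0[2,2])).round(2),R0[:,2].round(4),q.round(2))
a=np.radians(19.7);t=np.r_[c-.054*np.array([np.cos(a),np.sin(a)]),.1];print('shift',(t-p).round(4),'dyaw',(19.7-yaw).round(2))
E
```

```text
clock: 21.15
position: [0.3885, 0.0859, 0.1359]
tcp_rot: [-0.354, 3.12, 0.011]
force: [0.4, -0.3, -1.0]
grip_width: 0.0467
gripper_force: 92.4
pos [0.3885 0.0859 0.1359] plate yaw 12.93 tilt 0.4 [ 7.0e-04  6.9e-03 -1.0e+00] [-0.51  0.19  0.19  2.23 -0.06  0.73  1.52]
shift [ 0.067  -0.2706 -0.0359] dyaw 6.77
```

```bash
python3 -m handwheel '[[40,0.002,-0.009,0,0,0,0.4],[40,0.0045,-0.018,0,0,0,0.5],[40,0.005,-0.0203,0,0,0,0.5],[40,0.005,-0.0203,0,0,0,0.5],[40,0.005,-0.0203,0,0,0,0.5],[40,0.005,-0.0203,0,0,0,0.5],[40,0.005,-0.0203,0,0,0,0.5],[40,0.005,-0.0203,0,0,0,0.5],[40,0.005,-0.0203,0,0,0,0.5],[40,0.005,-0.0203,0,0,0,0.5],[40,0.005,-0.0203,0,0,0,0.5],[40,0.005,-0.0203,0,0,0,0.5],[40,0.0055,-0.021,0,0,0,0.5],[40,0.0055,-0.018,0,0,0,0.4],[40,0.002,-0.002,0,0,0,0],[40,0,0,0,0,0,0],[40,0,0,0,0,0,0]]'
python3 - <<'E'
from chk import *
from h import *
c=np.array([.5064,-.1665])
q,p,R0=model_corr();yaw=np.degrees(np.arctan2(-R0[1,0],-R0[0,0]));a=np.radians(19.7)
t=np.r_[c-.054*np.array([np.cos(a),np.sin(a)]),.1];print('pos',p.round(4),'shift',(t-p).round(4),'dyaw',(19.7-yaw).round(2))
o,d,m=grab('top','t13.png')
v,u=np.mgrid[0:384,0:512];C=np.stack([(u-m['cx'])/m['fx']*d,(v-m['cy'])/m['fy']*d,d],-1);W=(C-m['t'])@m['R']
e=np.array([np.cos(a),np.sin(a)]);n=np.array([-e[1],e[0]])
L=(W[...,:2]-c)@e;S=(W[...,:2]-c)@n;z=W[...,2]
k=(abs(L)<.12)&(abs(S)<.06)&(z>.14)&(z<.17)
print('plate pts',k.sum(),'L',np.round(np.percentile(L[k],[0,1,50,99,100]),3),'z',np.round(np.percentile(z[k],[5,50,95]),4))
rect=cv2.minAreaRect(W[k][:,:2].astype(np.float32));print(rect)
kk=k&(L>-.03);
print('S range L>-.03',np.round(np.percentile(S[kk],[1,99]),4)); print('rest-bar pts')
# slope z along L
print(np.polyfit(L[kk],z[kk],1).round(4))
E
```

```text
clock: 22.57
position: [0.458, -0.1844, 0.1342]
tcp_rot: [0.538, -3.094, -0.011]
force: [0.7, 1.4, -1.1]
grip_width: 0.0469
gripper_force: 92.5
pos [ 0.458  -0.1844  0.1342] shift [-0.0025 -0.0003 -0.0342] dyaw -0.01
plate pts 749 L [-0.043 -0.032  0.023  0.075  0.076] z [0.1511 0.1548 0.1585]
((0.5207167863845825, -0.15899266302585602), (0.12367686629295349, 0.05743525177240372), 14.099501609802246)
S range L>-.03 [-0.0241  0.0255]
rest-bar pts
[-0.0183  0.1553]
```

```bash
python3 -m handwheel '[[40,-0.001,-0.0005,-0.008,0,0,0],[40,-0.001,-0.0005,-0.016,0,0,0],[40,-0.001,-0.0005,-0.018,0,0,0],[40,-0.001,0,-0.018,0,0,0],[40,0,0,-0.018,0,0,0],[40,0,0,-0.013,0,0,0],[40,0,0,-0.007,0,0,0],[40,0,0,0,0,0,0]]'
python3 -m handwheel '[[40,0,0,-0.005,0,0,0],[40,0,0,-0.004,0,0,0],[40,0,0,-0.002,0,0,0],[40,0,0,0,0,0,0]]'
```

```text
clock: 23.28
position: [0.4534, -0.1856, 0.0355]
tcp_rot: [0.539, -3.092, -0.012]
force: [-0.2, 0.1, -1.5]
grip_width: 0.0471
gripper_force: 92.4
clock: 23.62
position: [0.4546, -0.1865, 0.0261]
tcp_rot: [-0.538, 3.095, 0.01]
force: [-1.2, 0.9, -1.3]
grip_width: 0.0465
gripper_force: 92.5
```

```bash
python3 -m handwheel '[[40,0,0.001,-0.0015,0,0,0],[40,0,0,-0.001,0,0,0],[40,0,0,0,0,0,0]]';python3 -m handwheel '[[40,0,0,-0.0015,0,0,0],[40,0,0,0,0,0,0]]';python3 -m handwheel '[[40,0,0,-0.001,0,0,0],[40,0,0,0,0,0,0]]'
```

```text
clock: 23.87
position: [0.4546, -0.1855, 0.0236]
tcp_rot: [-0.538, 3.095, 0.01]
force: [-0.6, -0.5, -0.8]
grip_width: 0.0466
gripper_force: 92.5
clock: 24.03
position: [0.4547, -0.1856, 0.022]
tcp_rot: [-0.538, 3.095, 0.01]
force: [-0.6, -0.9, -0.3]
grip_width: 0.0468
gripper_force: 92.5
clock: 24.2
position: [0.4547, -0.1856, 0.0214]
tcp_rot: [-0.538, 3.095, 0.01]
force: [-1.7, 0.8, 5.8]
grip_width: 0.0467
gripper_force: 93.0
```

```bash
python3 -m handwheel '[[60,0,0,0,0,0,0],[68,0,0,0,0,0,0],[74,0,0,0,0,0,0],[76,0,0,0,0,0,0],[76,0,0,0,0,0,0],[76,0,0,0,0,0,0],[76,0,0,0.008,0,0,0],[76,0,0,0.02,0,0,0],[76,0,0,0.035,0,0,0],[76,0,0,0.035,0,0,0],[76,-0.01,0,0.035,0,0,0],[76,-0.03,0,0.03,0,0,0],[76,-0.03,0,0,0,0,0],[76,0,0,0,0,0,0],[76,0,0,0,0,0,0]]'
python3 - <<'E'
from chk import *
from h import *
import cv2
c=np.array([.5064,-.1665]);a=np.radians(19.7);e=np.array([np.cos(a),np.sin(a)]);n=np.array([-e[1],e[0]])
for cam in('top','scene'):
    o,d,m=grab(cam,cam+'14.png')
    v,u=np.mgrid[0:384,0:512];C=np.stack([(u-m['cx'])/m['fx']*d,(v-m['cy'])/m['fy']*d,d],-1);W=(C-m['t'])@m['R']
    L=(W[...,:2]-c)@e;S=(W[...,:2]-c)@n;z=W[...,2]
    k=((abs(L)<.12)&(abs(S)<.04)&(z>.036)&(z<.05)&(o.astype(int)[...,2]>100)).astype(np.uint8)
    N,l,st,_=cv2.connectedComponentsWithStats(k);j=1+np.argmax(st[1:,4]);k=l==j
    print(cam,k.sum(),'L',np.percentile(L[k],[0,1,99,100]).round(4),'S',np.percentile(S[k],[0,2,98,100]).round(4),cv2.minAreaRect(W[k][:,:2].astype(np.float32)),'z fit',np.polyfit(L[k],z[k],1).round(4),np.polyfit(S[k],z[k],1).round(4))
    for nm,(x0,y0,x1,y1) in dict(barS=(.49,.25,.53,.33)).items():
        b=(W[...,0]>.47)&(W[...,0]<.53)&(W[...,1]>.19)&(W[...,1]<.32)&(z>.13)&(z<.28);print('bar pts',b.sum(),W[b].mean(0).round(3) if b.any() else '',z[b].max().round(3) if b.any() else '')
E
```

```text
clock: 25.45
position: [0.3839, -0.1856, 0.1844]
tcp_rot: [-0.536, 3.094, 0.01]
force: [1.2, -0.4, 0.4]
grip_width: 0.065
gripper_force: 0.0
top 924 L [-0.0677 -0.0664  0.0709  0.072 ] S [-0.0364 -0.0262  0.026   0.0361] ((0.5085572004318237, -0.1658841073513031), (0.13969898223876953, 0.07183079421520233), 20.338214874267578) z fit [0.001  0.0437] [0.003  0.0437]
bar pts 184 [0.503 0.251 0.206] 0.265
scene 603 L [-0.0728 -0.0703  0.0683  0.072 ] S [-0.0393 -0.0343  0.0347  0.0396] ((0.5060194730758667, -0.16657577455043793), (0.14480020105838776, 0.0789143517613411), 19.90507698059082) z fit [0.0001 0.0449] [0.0045 0.0449]
bar pts 214 [0.498 0.25  0.198] 0.264
```

The plate lies flat, centred within about 2 mm and aligned with the rest. The bar is still open and the arm is clear.

```bash
python3 -c "
from h import *
print(env.hand_in())"
```

```text
the job is handed in; nothing more can be done
None
```

I handed the job in at about 25.6 s on the robot's clock; the hand-in gave no verdict, but the last camera check showed the bar open and the plate flat on the larger rest, about 2 mm off centre and released. I made no separate camera check of the bystanders at the end.

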